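# Start the locking screw in a deep well and snap the guard shut

## Robot

A 6-joint arm with a two-finger parallel gripper is mounted at the origin on the work surface. World frame = base frame: x ahead of the robot, y to its left, z up, the work surface at z = 0. Lengths are in mm, angles in rad, forces in N, time in s.
With the tool pointing down it reaches from about 225 to 875 mm from the base axis. Payload 3.4 kg.
Tool frame: the origin (TCP) lies between the finger pads; the fingertips stand 8 mm ahead of it and the grasp point (between the pads) lies 11 mm behind it; y points along the fingers, z is the direction in which the jaws open and shut, and the axes are right-handed (so a half turn about y gives the same grasp; the last joint's range is limited). The gripper opens to 85 mm and grips with 20 to 120 N. Pads are 22 mm wide; open, the fingers measure 114 mm over their backs; the gripper's body (76 mm by 85 mm) begins 54 mm behind the grasp point. The pads swing forward as they close: fully open they stand 13 mm farther back than shut.
Start: joints at [-1.34, 0.276, 1.505, -0, 1.361, -0.121], TCP at [198.139, -539.818, 239.328] pointing down, gripper open.
Joint ranges: [-2.89, 2.89], [-0.75, 2.08], [0.22, 2.7], [-1.18, 4.32], [0.11, 2.71], [-2.7, 2.7]. Speed limits (rad/s): [2.57, 2.57, 3.14, 3.14, 3.14, 3.14].

## Interface

Orientations are given as a 3x3 rotation matrix whose columns are the frame's x, y, z axes.
In Python, from station import manip gives the robot as it stands. The module is installed in compiled form; this text tells all that it offers.
- The arm moves only by the shell command python3 -m handwheel 'ROWS' [OPENING] [FORCE]. ROWS is JSON, a list of rows, each a list of 6 numbers: the shift along the tool's x, y, z normalised to -1 to 1, where 1 is 0.5 m, then the turn, a rotation vector about the tool's x, y, z normalised to -1 to 1, where 1 is 120 degrees. A call has 1 to 8 rows; each row shifts and turns the pose as measured when the row begins, along the tool's axes as they then stand; what a row does not reach is not made up. A row lasts 1/8 s, in which the tool goes at most 62.5 mm and 10.7 degrees, less where a joint would pass 70% of its speed; a pose out of reach is approached as far as the arm can. A call with a number of a shift or a turn outside -1 to 1 is refused whole. A call with a gripper value outside its range is refused whole. OPENING is the finger opening in mm, from 0 to 85.4, set as the call begins (- or left out, the last holds). The fingers move at their own pace and stop on an object; FORCE is the grip in N (left out, the last holds). Time passes only in rows, so rows that do not move let the fingers close. It gives the time, the measured TCP pose, the force and the opening at its end, in the units of the state.
- manip.get_state(): the state, without advancing time (a new reading comes with each control period).
- manip.read_camera(name): name is "scene" or "top" or "wrist"; returns the picture (420x560x3 uint8, red, green, blue); there is no depth.
- manip.camera_model(name): a dict with "vfov" (degrees; the focal length in pixels is half the picture's height over the tangent of half this angle, whatever the lens; pixels are square), "cx", "cy" (the principal point, pixels), "view" (4x4, takes a point from world to camera coordinates). Camera axes: x right, y down, z forward; pixel columns grow to the right and rows downward; lengths in mm; the calibration is good to about 2 mm. A picture is of the moment at which its call begins: read the wrist's pose just before it. camera_model takes no time and is no camera call; for the wrist camera it gives the pose at the moment of the call.
- manip.sign_off(): hands the job in, once; it reports no verdict.
The state is a dict: "time_s": time; "qpos": joint angles; "joint_vel": joint speeds; "tau": joint torques, N m; "eef_pos": TCP position; "eef_rot": TCP orientation; "wrist_force": force on the tool from outside, world axes, zero at the start; "moment": the same for the moment, N m; "gripper_width": finger opening in mm.
Only numpy, scipy, OpenCV 4.12 (cv2) and the standard library are available. Lean on these libraries where they do the work, as an engineer would, in place of code of your own. Each camera call takes 0.05 s, during which the arm holds its last target.

## Task

Take the bar-headed locking screw from the parts rack, lower it gently into the deep well of the polishing machine, and find its thread by feel: turn it backwards (counter-clockwise) until it drops in, then clockwise until its flange is fully home on the rim of the well. Then swing the guard over it and press it down until its catch holds it shut, and let go; leave the spare fasteners, the bottle and the cup where they are and do not force the screw.

Things in the scene. Friction and masses are not known exactly. Their poses are not given: they have to be found in the camera images.
- screw_head (a point): Centre of the bar head of the plain steel locking screw (120 g), the only one in the rack with a flat bar for a head: 32 mm long along x, 12 mm thick along y, 32 mm tall; z is the screw's axis, up. It hangs upright by its flange in one of the rack's three holes, any yaw. Grip across the 12 mm, fingertips above the flange, whose top is 16 mm and underside 20 mm below this point.
- screw_lugs (a point): Centre of the screw's cross pin, its two thread lugs: 5 mm thick, 23 mm over both ends, along x like the bar, 66.5 mm below the underside of the flange (34 mm across, 4 mm thick). Between: a 23 mm shank, 44 mm long, then a 15 mm neck. The pilot tip lies 6.5 mm below this point, 93 mm below the head's centre.
- well_mouth (a point): Centre of the mouth of the upright well: a steel rim 40 mm across, top face 80 mm above the bench, bore 26 mm with a small chamfer, so that the screw has 1.5 mm play all round. x and y are the machine's: guard hinge at +y, wheel bowl at +x, sloped panel at -x.
- collar (a point): Centre of the upper face of the brass thread collar, 54 mm down the well. The lugs rest on it (flange 15 mm above the rim) until they come over its two opposite slots; then the screw drops 10 mm by its own weight (flange 5 mm above the rim). The slots cannot be seen: this point's x axis is the machine's, and they lie anywhere within 0.6 rad either side of it.
- thread (a point): Same axis, at the slots' floor, 64 mm down. At the counter-clockwise edge (from above) of each slot a stop, 7 mm proud of the collar, jams a screw that comes clockwise. Set the bar 0.9 to 1.0 rad clockwise of the machine's x axis (or half a turn from that), and turn counter-clockwise until it drops. Pressing is not needed, turning with loose fingers works.
- helix_end (a point): The same axis, 69 mm down, where the helix ends. Once dropped, turn the screw clockwise: it sinks 5 mm by its own weight (fingers loose about the bar, or following it down) and the flange meets the rim after 1.3 rad from where the slots let it in; up to 1.7 rad is harmless, a hard stop comes at about 1.9.
- machine: Fixed polishing machine; origin on the bench under the well. Black housing 96 mm (x) by 175 mm (y), 79 mm tall; behind it (+x) a round wheel bowl, 164 mm across, centre 135 mm from the well, 80 mm tall; in front (-x) a low sloped panel out to 83 mm. On the housing at y = -53 mm stand two guard posts, 47 mm tall, 58 mm clear between them along x.
- guard_bar (a point): Centre of the round steel grip bar (10 mm diameter, 56 mm long along the machine's x) at the guard's free end, 145 mm from the hinge axis. Two arms hold it, 40 mm clear between them, and nothing lies between them for 49 mm from the bar towards the hinge. Shut, it lies 75 mm from the well's axis towards -y, 41 mm above the rim.
- guard_hinge (a point): Point on the guard's hinge axis (along the machine's x), 70 mm from the well's axis towards the machine's +y and 41 mm above the rim. The aluminium guard plate, 60 mm wide, 4 mm thick, swings about it over the well; x, y, z are the machine's and do not turn with the guard.
- guard (a joint): Guard angle: 0 is shut (level, 3 mm above the bar of a screw that is home; a screw 5 mm high fouls it); starts open, leaning back, at 2.5 to its stop at 2.8. A weak spring (under 1 N at the bar) swings it open unless it is pressed past two spring catches, which takes about 10 N at the bar, from 0.08 to 0.04 rad; held, it reads under 0.03.
- spare_round_c (a point): Spare fastener with a round black knob (28 mm diameter, top 18 mm above this point), hanging in the rack by a 34 mm flange whose underside is 10 mm below this point. Leave alone.
- spare_hex_c (a point): Spare fastener with a hexagonal head (28 mm across, top 6 mm above this point), hanging in the rack by a 34 mm flange whose underside is 10 mm below this point. Leave alone.
- rack: Fixed grey rack, 70 mm (x) by 200 mm (y), top 85 mm above the bench; origin on the bench under its centre. Three holes of 27 mm, 65 mm apart along its y.
- flask_c (a point): Amber bottle, 56 mm diameter, 120 mm tall; this point is its centre. Leave alone.
- dish_c (a point): White ceramic cup, 70 mm across, 50 mm tall; this point is its centre. Leave alone.
Things that resemble listed ones, but are neither listed nor needed, are in the scene too. Leave any green or yellow look-alike of the part that bears screw_head alone.

How it is judged (in metres and radians):
On the way:
1. with the guard open, the screw is screwed home: its flange within 1.8 mm of the rim of the well, upright (z of screw_head in the frame of well_mouth between 0.017 and 0.0218 m and horizontal distance between screw_head and well_mouth below 0.004 m and angle between screw_head's own z axis and vertical below 0.06 rad and value of joint guard above 0.3 rad), for 0.2 s.
At the end, for the whole second after the job is handed in: The screw stands in the well with its flange within 1.8 mm of the rim, within 4 mm of the well's axis and 0.06 rad of upright; the guard is held shut by its catches (under 0.04 rad), at rest and released (z of screw_head in the frame of well_mouth between 0.017 and 0.0218 m and horizontal distance between screw_head and well_mouth below 0.004 m and angle between screw_head's own z axis and vertical below 0.06 rad and value of joint guard below 0.04 rad and velocity of joint guard between -0.05 and 0.05 rad/s); the robot touches nothing.
It fails at once if the screw was forced against the machine (over 150 N) (contact force between screw and machine above 150 N).
It fails at once if the round-headed spare was disturbed (moved over 20 mm) (distance of spare_round_c from where it was at the start of the episode above 0.02 m).
It fails at once if the hexagonal spare was disturbed (moved over 20 mm) (distance of spare_hex_c from where it was at the start of the episode above 0.02 m).
It fails at once if the bottle was disturbed (moved over 20 mm) (distance of flask_c from where it was at the start of the episode above 0.02 m).
It fails at once if the cup was disturbed (moved over 20 mm) (distance of dish_c from where it was at the start of the episode above 0.02 m).
It also fails if it takes over 72 s, if anything falls off the work surface, if the arm or the gripper's body presses on something with over 40 N, if the wrist force passes 120 N, or if a joint passes its speed limit or range.

## Working session

There is one attempt and no reset: what is moved stays moved. The work goes in short steps, Python scripts to look and compute and a shell command to move; the robot and the scene stay as the last step left them, time stands still between calls to the robot, and variables do not carry over. Pictures are saved under pics/ and viewed, and the job is handed in when it is done.

```bash
mkdir -p pics; ls; python3 - <<'E'
from station import manip
import cv2
s=manip.get_state()
print(s)
for n in ["scene","top","wrist"]:
    m=manip.camera_model(n); print(n,m)
    im=manip.read_camera(n); cv2.imwrite(f"pics/{n}0.png",im[:,:,::-1])
E
```

```text
pics
{'time_s': 0.0, 'qpos': array([-1.33998728e+00,  2.76554286e-01,  1.50614460e+00,  1.59704543e-05,
        1.36070157e+00, -1.20962901e-01]), 'joint_vel': array([ 0.0011133 , -0.00047135, -0.00083423,  0.0011151 ,  0.00014898,
       -0.00081875]), 'tau': array([ 2.38640183e-03, -4.16762209e+01, -2.45803231e+01,  9.80895288e-05,
        1.08137535e-02, -2.19918121e-05]), 'eef_pos': array([ 198.02253211, -539.26793473,  238.45834743]), 'eef_rot': array([[-9.38764842e-01, -3.98357406e-04,  3.44558286e-01],
       [-3.44558437e-01,  1.76343659e-03, -9.38763215e-01],
       [-2.33643411e-04, -9.99998366e-01, -1.79270968e-03]]), 'wrist_force': array([ 0.39271813, -0.01735264, -0.41916822]), 'moment': array([-0.0514958 , -0.03227766, -0.029403  ]), 'gripper_width': 85.53065492382915}
scene {'vfov': 57.3917305066401, 'cx': 278.5957199320523, 'cy': 207.35322073063534, 'view': array([[ 6.08001424e-01,  7.93795970e-01, -1.49072820e-02,
        -3.08280081e+02],
       [ 6.40446751e-01, -5.01468751e-01, -5.81684666e-01,
        -3.18290371e+02],
       [-4.69214480e-01,  3.44117785e-01, -8
[... 297 characters left out ...]
8e+01],
       [-9.72975306e-01, -6.50577547e-02, -2.21554831e-01,
         5.62771622e+02],
       [ 2.21178517e-01,  1.30216661e-02, -9.75146399e-01,
         1.50645642e+03],
       [ 0.00000000e+00,  0.00000000e+00,  0.00000000e+00,
         1.00000000e+00]])}
wrist {'vfov': 61.626461598518574, 'cx': 279.6315964161265, 'cy': 213.17346562989547, 'view': array([[ 3.44737091e-01, -9.38697581e-01, -1.78598200e-03,
        -5.74078668e+02],
       [-9.05629773e-01, -3.33092282e-01,  2.62458085e-01,
        -3.36453857e+01],
       [-2.46963666e-01, -8.88615983e-02, -9.64941741e-01,
         3.79325017e+02],
       [ 0.00000000e+00,  0.00000000e+00,  0.00000000e+00,
         1.00000000e+00]])}
```

View pics/scene0.png

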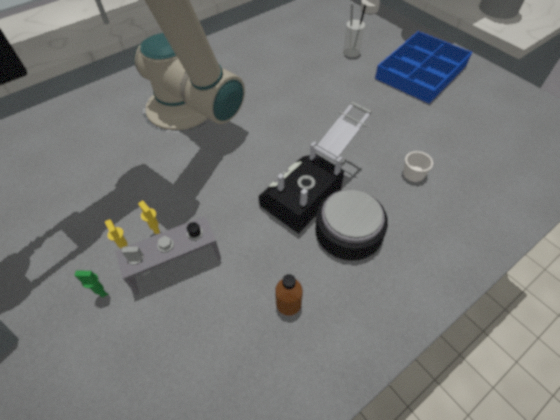

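View pics/top0.png

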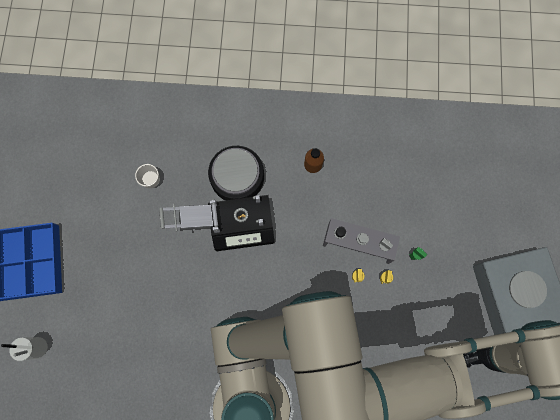

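View pics/wrist0.png

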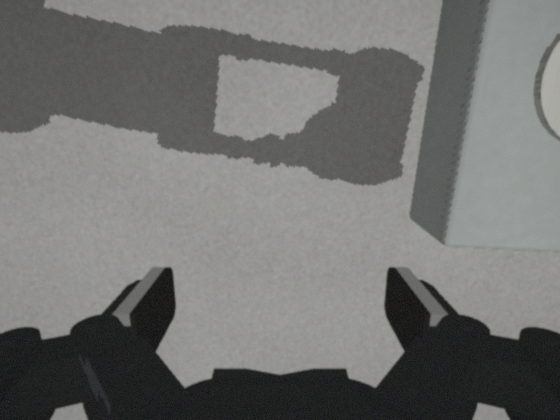

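```bash
cat > h.py <<'E'
import numpy as np, cv2
from station import manip
def cam(n):
    m=manip.camera_model(n); f=210/np.tan(np.radians(m['vfov'])/2); return f,m['cx'],m['cy'],np.array(m['view'])
def ray(c,u,v):
    f,cx,cy,V=c; R=V[:3,:3]; o=-R.T@V[:3,3]; d=R.T@np.array([(u-cx)/f,(v-cy)/f,1]); return o,d/np.linalg.norm(d)
def plane(c,u,v,z):
    o,d=ray(c,u,v); return o+d*(z-o[2])/d[2]
def proj(c,p):
    f,cx,cy,V=c; q=V[:3,:3]@np.array(p)+V[:3,3]; return np.array([cx+f*q[0]/q[2],cy+f*q[1]/q[2]])
def tri(l):
    A=np.zeros((3,3));b=np.zeros(3)
    for o,d in l:
        P=np.eye(3)-np.outer(d,d);A+=P;b+=P@o
    p=np.linalg.solve(A,b); return p,[np.linalg.norm((np.eye(3)-np.outer(d,d))@(p-o)) for o,d in l]
def grab(n,fn=None):
    c=cam(n); im=manip.read_camera(n)[:,:,::-1].copy()
    if fn: cv2.imwrite('pics/'+fn,im)
    return c,im
E
python3 - <<'E'
import cv2
from h import *
t=cv2.imread('pics/top0.png'); s=cv2.imread('pics/scene0.png')
a=cv2.resize(t[190:280,150:290],None,fx=4,fy=4,interpolation=cv2.INTER_CUBIC)
b=cv2.resize(t[210:290,310:430],None,fx=5,fy=5,interpolation=cv2.INTER_CUBIC)
c1=cv2.resize(s[190:310,70:230],None,fx=5,fy=5,interpolation=cv2.INTER_CUBIC)
d=cv2.resize(s[90:240,240:390],None,fx=4,fy=4,interpolation=cv2.INTER_CUBIC)
for n,i in zip("abcd",[a,b,c1,d]): cv2.imwrite(f'pics/crop_{n}.png',i)
c=cam('top')
for n,u,v,z in [('round',341,232,100),('hex',363,239,100),('bar',386,244,120),('well',241,215,80)]: print(n,plane(c,u,v,z))
c=cam('scene')
for n,u,v,z in [('round',194,230,100),('hex',164,243,95),('bar',131,254,120),('well',306,183,80)]: print(n,plane(c,u,v,z))
E
```

```text
round [ 491.73369097 -218.83127083  100.        ]
hex [ 476.08906558 -280.67564569  100.        ]
bar [ 463.00964582 -340.99534296  120.        ]
well [525.42394575  64.89857813  80.        ]
round [ 494.58259603 -215.0139778   100.        ]
hex [ 480.45058616 -280.17091984   95.        ]
bar [ 479.79047714 -345.63256645  120.        ]
well [530.58813499  65.44437126  80.        ]
```

View pics/crop_a.png

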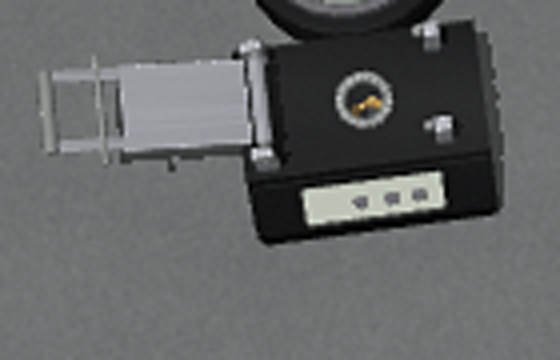

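View pics/crop_b.png

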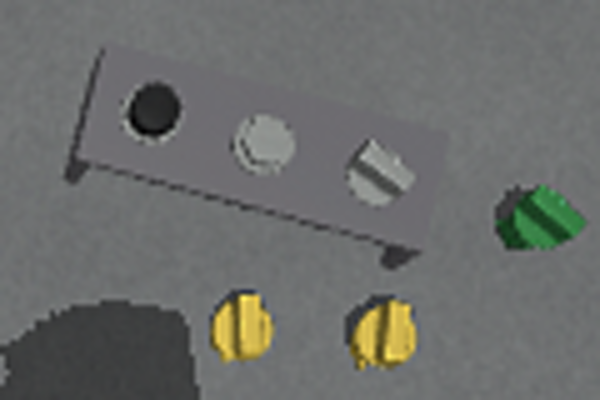

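View pics/crop_c.png

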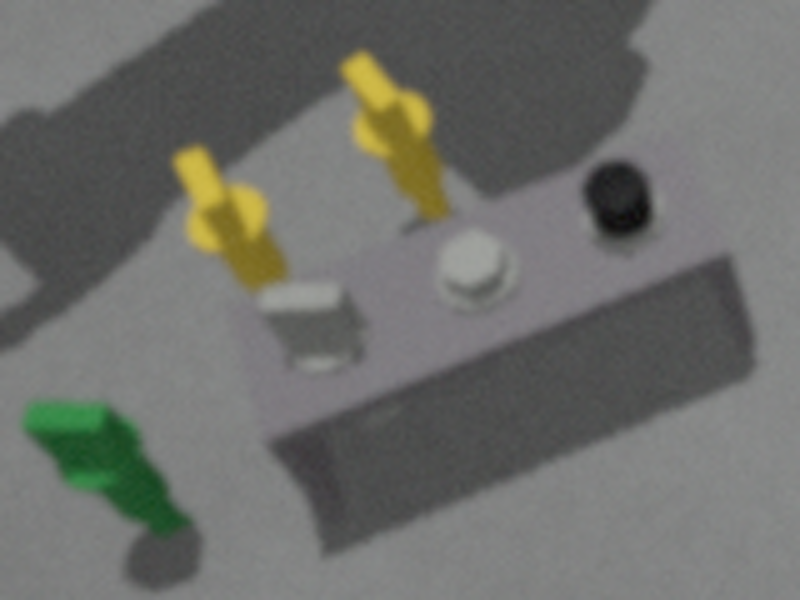

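View pics/crop_d.png

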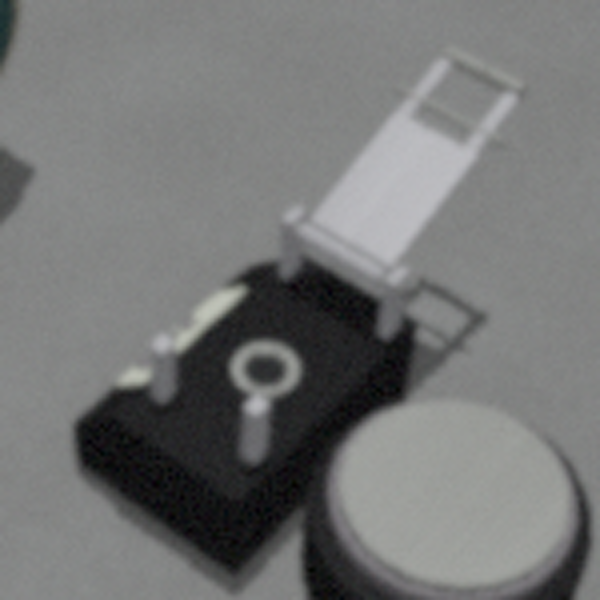

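Candidates (top view): the grey bar in the rack at (386,244), yellow look-alikes at (359,275) and (388,277), and a green one at (418,254). The grey one fits: it is plain steel, has a flat bar head, and sits in the rack's third hole. The crops confirm this. Next I'll work out the machine pose and the move to get above the rack.

```bash
cat >> h.py <<'E'
def st():
    s=manip.get_state(); return np.array(s['eef_pos']),np.array(s['eef_rot']),s
def delta(target,zyaw=None):
    p,R,s=st()
    d=R.T@(np.array(target)-p)
    cur=np.degrees(np.arctan2(R[1,2],R[0,2]))
    print('t',round(s['time_s'],2),'tcp',p.round(1),'zyaw',cur.round(2),'tilt',(np.degrees(np.arccos(-R[2,1]))).round(2),'F',np.round(s['wrist_force'],1),'w',round(s['gripper_width'],1))
    print('tool shift norm',(d/500).round(4))
    if zyaw is not None:
        a=(zyaw-cur+180)%360-180; print('turn y norm',round(-a/120,4),'deg',a)
E
python3 - <<'E'
from h import *
c=cam('wrist'); V=c[3]; o=-V[:3,:3].T@V[:3,3]; p,R,s=st()
print('cam in tool',R.T@(o-p),'axis in tool',R.T@V[2,:3], 'imgx in tool',R.T@V[0,:3])
print('tcp px',proj(c,p))
ct,cs=cam('top'),cam('scene')
print('bowl',plane(ct,237,170,80),'bottle',plane(ct,314,160,60),'cup',plane(ct,148,176,25))
print('green',plane(ct,418,254,80),plane(ct,359,275,80),plane(ct,388,277,80))
print('guard bar', tri([ray(ct,150+45/4,190+112/4),ray(cs,240+487/4,90+68/4)]))
print('hinge', tri([ray(ct,150+257/4,190+104/4),ray(cs,240+348/4,90+252/4)]))
delta([463,-343,300],-42)
E
```

```text
cam in tool [-6.71614433e+01 -1.35322838e+02 -3.00204794e-02] axis in tool [ 2.62629970e-01  9.64896624e-01 -6.19705779e-05] imgx in tool [-1.56509892e-04  1.06824672e-04  9.99999982e-01]
tcp px [279.71228403 282.69366719]
bowl [657.40279047  87.32869146  80.        ] bottle [ 708.96327696 -134.79817917   60.        ] cup [636.86100402 357.06954132  25.        ]
green [ 447.31579422 -438.71576548   80.        ] [ 377.74464184 -275.77791767   80.        ] [ 377.56816346 -356.25304769   80.        ]
guard bar (array([485.84465055, 270.59582871, 171.2248396 ]), [np.float64(1.8572822550538306), np.float64(1.8572822550536636)])
hinge (array([512.17006944, 138.70833212, 118.31926877]), [np.float64(3.8573191089970225), np.float64(3.8573191089970877)])
t 0.15 tcp [ 198.  -539.4  238.6] zyaw -69.84 tilt 0.08 F [ 0.2 -0.1 -0.3] w 85.4
tool shift norm [-0.6328 -0.1224 -0.1863]
turn y norm -0.232 deg 27.843215105665706
```

```bash
python3 -m handwheel '[[-0.105,-0.02,-0.031,0,0,0],[-0.105,-0.02,-0.031,0,0,0],[-0.105,-0.02,-0.031,0,0,0],[-0.105,-0.02,-0.031,0,0,0],[-0.105,-0.02,-0.031,0,0,0],[-0.1,-0.02,-0.031,0,0,0],[0,0,0,0,-0.08,0],[0,0,0,0,-0.08,0]]' 40 40
python3 -m handwheel '[[0,0,0,0,-0.07,0],[0,0,0,0,0,0]]'
python3 - <<'E'
from h import *
c,im=grab('wrist','w1.png'); delta([463,-343,260],-42)
E
```

```text
time_s: 1.15
eef_pos: [467.6, -338.6, 297.2]
eef_rot: [[-0.768, -0.002, 0.641], [-0.641, 0.005, -0.768], [-0.002, -1.0, -0.005]]
wrist_force: [-0.1, 0.0, 0.0]
gripper_width: 40.2
time_s: 1.4
eef_pos: [467.9, -337.8, 296.5]
eef_rot: [[-0.662, -0.003, 0.749], [-0.749, 0.006, -0.662], [-0.003, -1.0, -0.006]]
wrist_force: [0.1, 0.2, 0.9]
gripper_width: 39.6
t 1.45 tcp [ 467.8 -337.8  296.4] zyaw -41.53 tilt 0.4 F [-1.   0.2  0.1] w 39.9
tool shift norm [0.0144 0.0729 0.    ]
turn y norm 0.0039 deg -0.4735712264070173
```

View pics/w1.png

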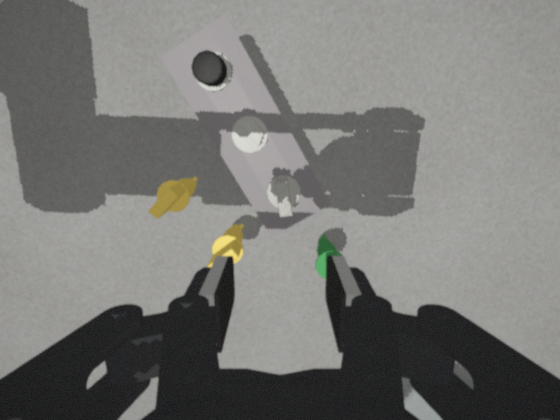

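```bash
python3 - <<'E'
from h import *
im=cv2.imread('pics/w1.png'); cv2.imwrite('pics/w1c.png',cv2.resize(im[150:240,220:350],None,fx=6,fy=6,interpolation=cv2.INTER_CUBIC))
E
```

```text
(no output)
```

View pics/w1c.png

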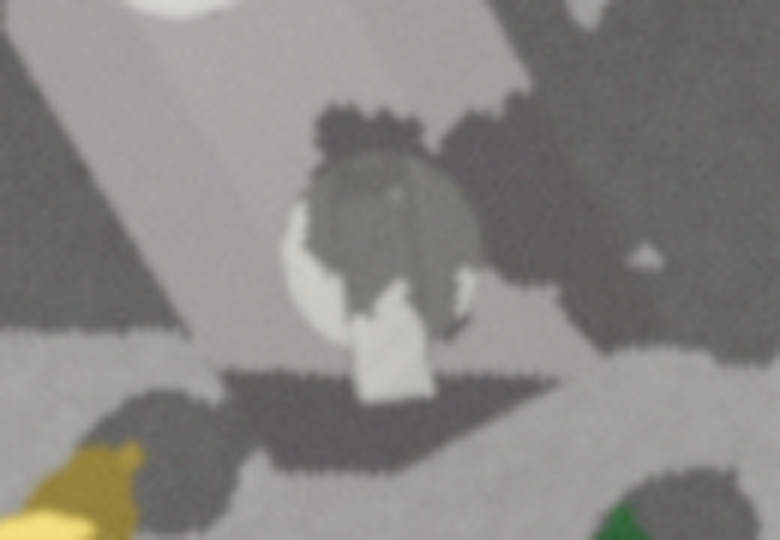

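```bash
python3 - <<'E'
from h import *
c=cam('wrist')
f=lambda x,y,z: plane(c,220+x/6,150+y/6,z)
C=f(382,250,89); E=f(395,400,121); print('flange',C,'end',E,E-C,np.degrees(np.arctan2(*(C-E)[1::-1])))
print(f(357,403,121),f(435,397,121))
d=f(435,397,121)-f(357,403,121); print(np.linalg.norm(d),np.degrees(np.arctan2(d[1],d[0])))
print('hex flange',plane(c,249,134,89),'knob',plane(c,210,68,113))
delta(list(C[:2])+[200])
E
```

```text
flange [ 467.78977778 -342.44600256   89.        ] end [ 458.05412274 -356.26655877  121.        ] [ -9.73565504 -13.82055621  32.        ] 54.83787232716526
[ 453.38403648 -352.78115766  121.        ] [ 462.94861299 -359.95058748  121.        ]
11.953319535415863 -36.854549311282746
hex flange [ 479.99814637 -278.64035505   89.        ] knob [ 494.62724494 -217.50632016  113.        ]
t 1.45 tcp [ 467.8 -337.8  296.4] zyaw -41.53 tilt 0.4 F [-1.   0.2  0.1] w 39.9
tool shift norm [0.0076 0.1928 0.0072]
```

```bash
cat >> h.py <<'E'
from scipy.spatial.transform import Rotation as Ro
def go(target,zyaw):
    p,R,s=st()
    y=np.array([0,0,-1.]); a=np.radians(zyaw); z=np.array([np.cos(a),np.sin(a),0]); Rd=np.column_stack([np.cross(y,z),y,z])
    rv=np.degrees(Ro.from_matrix(R.T@Rd).as_rotvec())/120
    d=R.T@(np.array(target)-p)
    cur=np.degrees(np.arctan2(R[1,2],R[0,2]))
    print('t',round(s['time_s'],2),'tcp',p.round(1),'zyaw',cur.round(2),'tilt',(np.degrees(np.arccos(-R[2,1]))).round(2),'F',np.round(s['wrist_force'],1),'w',round(s['gripper_width'],1),'q6',round(s['qpos'][5],2))
    print('shift norm',(d/500).round(4),'turn norm',rv.round(4))
E
python3 - <<'E'
from h import *
go([468,-342.5,200],-37)
E
```

```text
t 1.45 tcp [ 467.8 -337.8  296.4] zyaw -41.53 tilt 0.4 F [-1.   0.2  0.1] w 39.9 q6 -0.02
shift norm [0.0074 0.1928 0.0076] turn norm [ 0.003  -0.0377 -0.0015]
```

```bash
python3 -m handwheel '[[0.007,0.07,0.007,0.003,-0.038,-0.0015],[0,0.07,0,0,0,0],[0,0.05,0,0,0,0],[0,0,0,0,0,0]]'
python3 - <<'E'
from h import *
c,im=grab('wrist','w2.png'); go([468,-342.5,200],-37)
E
```

```text
time_s: 1.95
eef_pos: [468.0, -343.5, 199.4]
eef_rot: [[-0.607, 0.001, 0.794], [-0.794, -0.001, -0.607], [0.0, -1.0, 0.002]]
wrist_force: [0.8, -0.2, 0.8]
gripper_width: 39.8
t 2.0 tcp [ 468.7 -344.2  200.8] zyaw -37.38 tilt 0.27 F [-0.9  0.3  0.1] w 39.8 q6 -0.1
shift norm [-0.0018  0.0015 -0.0031] turn norm [-0.0022 -0.0031  0.0003]
```

View pics/w2.png

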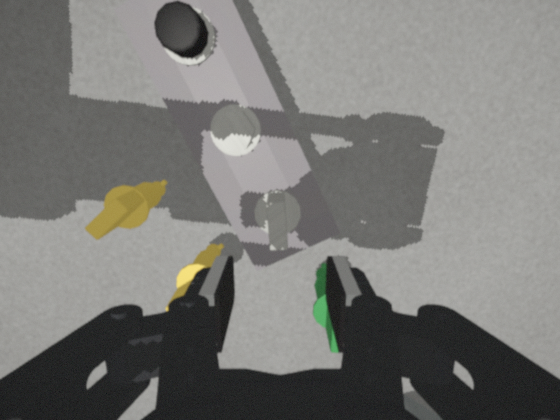

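```bash
python3 - <<'E'
from h import *
im=cv2.imread('pics/w2.png'); k=im[180:260,230:330]; k=cv2.convertScaleAbs(k,alpha=1.8,beta=-60); cv2.imwrite('pics/w2c.png',cv2.resize(k,None,fx=7,fy=7,interpolation=cv2.INTER_CUBIC))
E
```

```text
(no output)
```

View pics/w2c.png

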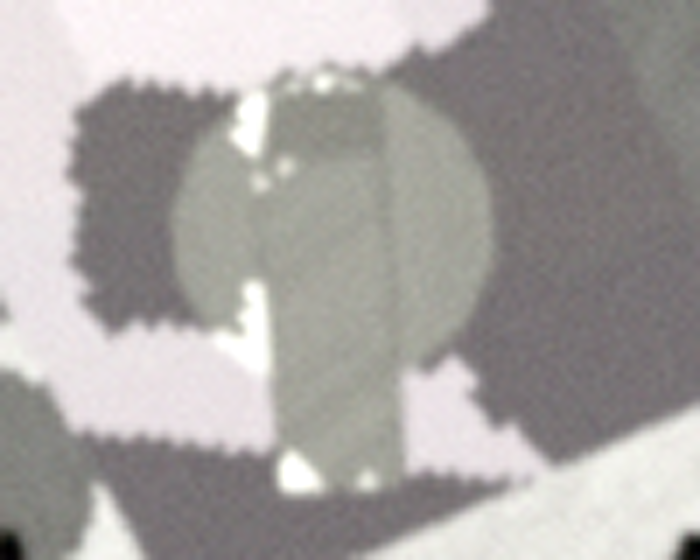

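```bash
python3 - <<'E'
from h import *
c=cam('wrist')
f=lambda x,y,z: plane(c,230+x/7,180+y/7,z)
C=f(333.5,228,89); A=f(323,157,121);B=f(341.5,488,121);print('flange',C,'top',(A+B)/2,np.linalg.norm(A-B),np.degrees(np.arctan2(*(A-B)[1::-1])))
L=f(278,490,121)-f(260,158,121);print(np.degrees(np.arctan2(-L[1],-L[0])))
go(list(((A+B)/2)[:2])+[99],np.degrees(np.arctan2(*(A-B)[1::-1]))-90)
E
```

```text
flange [ 468.35829846 -343.66961423   89.        ] top [ 467.94504388 -344.05949264  121.        ] 31.713042554453352 55.59413962993262
55.11563768053842
t 2.0 tcp [ 468.7 -344.2  200.8] zyaw -37.38 tilt 0.27 F [-0.9  0.3  0.1] w 39.8 q6 -0.1
shift norm [ 0.0006  0.2035 -0.0022] turn norm [-0.0022 -0.0248  0.0003]
```

```bash
python3 -m handwheel '[[0.0006,0.05,-0.0022,-0.0022,-0.0248,0],[0,0.07,0,0,0,0],[0,0.05,0,0,0,0],[0,0,0,0,0,0]]'
python3 - <<'E'
from h import *
go([468.1,-343.9,99.5],-34.5)
E
```

```text
time_s: 2.5
eef_pos: [471.8, -348.2, 121.1]
eef_rot: [[-0.567, 0.01, 0.823], [-0.824, -0.01, -0.567], [0.003, -1.0, 0.014]]
wrist_force: [-0.4, -0.2, 0.5]
gripper_width: 40.0
t 2.5 tcp [ 471.8 -348.2  121.1] zyaw -34.56 tilt 0.81 F [-0.4 -0.2  0.5] w 40.0 q6 -0.15
shift norm [-0.0029  0.043  -0.0116] turn norm [-0.0066 -0.0005  0.0013]
```

```bash
python3 -m handwheel '[[-0.003,0,-0.0116,-0.0066,0,0.0013],[0,0,0,0,0,0]]'
python3 - <<'E'
from h import *
go([468.1,-343.9,99.5],-34.5)
E
```

```text
time_s: 2.75
eef_pos: [469.3, -345.0, 124.5]
eef_rot: [[-0.568, 0.004, 0.823], [-0.823, -0.003, -0.568], [0.001, -1.0, 0.005]]
wrist_force: [-0.7, -0.3, -0.4]
gripper_width: 39.9
t 2.75 tcp [ 469.3 -345.   124.5] zyaw -34.6 tilt 0.28 F [-0.7 -0.3 -0.4] w 39.9 q6 -0.15
shift norm [-0.0004  0.0499 -0.0035] turn norm [-0.0023 -0.0008  0.0004]
```

```bash
python3 -m handwheel '[[0,0.02,-0.0035,-0.0023,-0.0008,0.0004],[0,0.015,0,0,0,0],[0,0.012,0,0,0,0],[0,0,0,0,0,0]]'
python3 - <<'E'
from h import *
c,im=grab('wrist','w3.png')
go([468.1,-343.9,99.5],-34.5)
E
```

```text
time_s: 3.25
eef_pos: [468.4, -344.4, 100.8]
eef_rot: [[-0.566, 0.002, 0.824], [-0.824, -0.002, -0.566], [0.0, -1.0, 0.002]]
wrist_force: [-0.7, 0.8, -0.8]
gripper_width: 40.2
t 3.3 tcp [ 468.6 -344.6  101.1] zyaw -34.51 tilt 0.17 F [0.1 0.7 0.8] w 40.4 q6 -0.15
shift norm [-0.0006  0.0032 -0.0017] turn norm [-0.0014 -0.0001  0.0002]
```

View pics/w3.png

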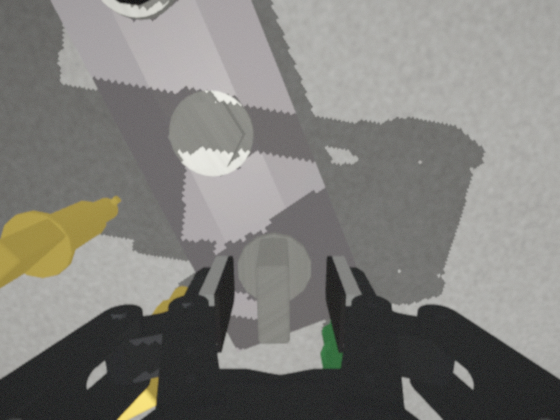

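```bash
python3 - <<'E'
from h import *
c=cam('wrist'); p,R,s=st()
for u,v in [(273.5,303)]:
    q=plane(c,u,v,121); print(q, R.T@(q-p))
E
python3 -m handwheel '[[0,0.002,-0.004,-0.0014,0,0],[0,0,0,0,0,0]]'
python3 -m handwheel '[[0,0,0,0,0,0],[0,0,0,0,0,0],[0,0,0,0,0,0],[0,0,0,0,0,0]]' 5 60
python3 - <<'E'
from h import *
c,im=grab('wrist','w4.png')
go([468.1,-343.9,99.5],-34.5)
E
```

```text
[ 467.9097029  -342.09413588  121.        ] [ -1.6652363  -19.88048198  -1.94494253]
time_s: 3.55
eef_pos: [467.0, -343.5, 100.2]
eef_rot: [[-0.566, -0.0, 0.824], [-0.824, -0.0, -0.566], [0.0, -1.0, 0.0]]
wrist_force: [-0.3, 0.7, -0.2]
gripper_width: 40.0
time_s: 4.05
eef_pos: [467.1, -343.7, 100.5]
eef_rot: [[-0.566, 0.0, 0.824], [-0.824, -0.001, -0.566], [0.001, -1.0, 0.001]]
wrist_force: [-0.5, -0.5, -0.2]
gripper_width: 10.8
t 4.1 tcp [ 467.1 -343.6  100.5] zyaw -34.51 tilt 0.05 F [-0.6  0.   0.8] w 11.2 q6 -0.15
shift norm [-0.0007  0.002   0.0019] turn norm [-0.0003 -0.      0.0002]
```

View pics/w4.png

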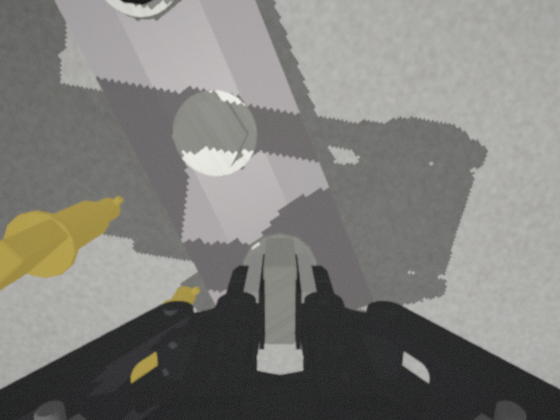

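```bash
python3 -m handwheel '[[0,-0.02,0,0,0,0],[0,-0.05,0,0,0,0],[0,-0.08,0,0,0,0],[0,-0.08,0,0,0,0],[0,-0.06,0,0,0,0],[0,0,0,0,0,0]]'
python3 - <<'E'
from h import *
c,im=grab('wrist','w5.png')
grab('scene','s5.png'); grab('top','t5.png')
go([530,20,240],-34.5)
E
```

```text
time_s: 4.85
eef_pos: [466.8, -343.3, 251.5]
eef_rot: [[-0.566, -0.0, 0.824], [-0.824, -0.0, -0.566], [0.0, -1.0, 0.0]]
wrist_force: [0.3, 0.3, -1.1]
gripper_width: 11.1
t 5.0 tcp [ 465.  -341.6  247.2] zyaw -34.51 tilt 0.49 F [-0.5 -0.1 -1.6] w 10.7 q6 -0.15
shift norm [-0.6696  0.0177 -0.3025] turn norm [ 0.004  -0.0001 -0.0004]
```

View pics/w5.png

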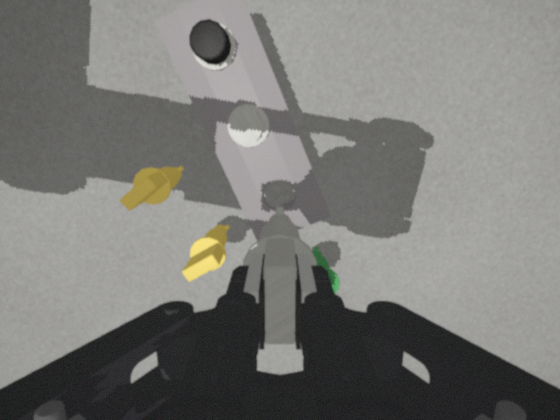

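View pics/s5.png

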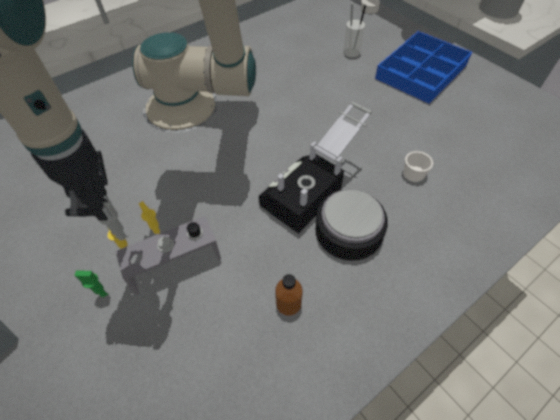

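```bash
python3 - <<'E'
from h import *
go([486,23,240],-34.5)
c=cam('wrist');p,R,s=st()
o,d=ray(c,280,208); o=R.T@(o-p); d=R.T@d; t=(88.5-o[1])/d[1]; print('tip in tool',o+d*t)
E
python3 -m handwheel '[[-0.05,0,-0.03,0.004,0,0],[-0.08,0,-0.05,0,0,0],[-0.1,0,-0.06,0,0,0],[-0.1,0,-0.06,0,0,0],[-0.1,0,-0.06,0,0,0],[-0.1,0,-0.06,0,0,0],[-0.05,0,-0.02,0,0,0],[-0.02,0,0,0,0,0]]'
python3 - <<'E'
from h import *
go([486,23,240],45.6)
E
```

```text
t 5.0 tcp [ 465.  -341.6  247.2] zyaw -34.51 tilt 0.49 F [-0.5 -0.1 -1.6] w 10.7 q6 -0.15
shift norm [-0.6247  0.0183 -0.3784] turn norm [ 0.004  -0.0001 -0.0004]
tip in tool [-9.6634998  88.5         0.62354101]
time_s: 6.0
eef_pos: [488.7, 13.1, 232.7]
eef_rot: [[-0.57, -0.025, 0.821], [-0.822, 0.012, -0.57], [0.005, -1.0, -0.028]]
wrist_force: [0.0, -0.7, -1.2]
gripper_width: 11.1
t 6.0 tcp [488.7  13.1 232.7] zyaw -34.75 tilt 1.61 F [ 0.  -0.7 -1.2] w 11.1 q6 0.48
shift norm [-0.0131 -0.0142 -0.0161] turn norm [ 0.0125 -0.6695 -0.0075]
```

```bash
python3 -m handwheel '[[0,-0.014,0,0.0125,-0.08,-0.0075],[0,0,0,0,-0.085,0],[0,0,0,0,-0.085,0],[0,0,0,0,-0.085,0],[0,0,0,0,-0.085,0],[0,0,0,0,-0.085,0],[0,0,0,0,-0.085,0],[0,0,0,0,-0.08,0]]'
python3 - <<'E'
from h import *
c,im=grab('wrist','w6.png')
grab('scene','s6.png')
go([486,23,240],45.6)
E
```

```text
time_s: 7.0
eef_pos: [486.4, 5.4, 229.8]
eef_rot: [[0.743, -0.03, 0.669], [-0.669, -0.019, 0.743], [-0.009, -0.999, -0.034]]
wrist_force: [-0.1, -0.3, -1.0]
gripper_width: 11.2
t 7.1 tcp [486.4   5.5 229.8] zyaw 47.65 tilt 2.03 F [ 0.  -0.1 -2. ] w 11.0 q6 -0.94
shift norm [-0.0243 -0.021   0.0247] turn norm [ 0.0164  0.017  -0.0041]
```

View pics/w6.png

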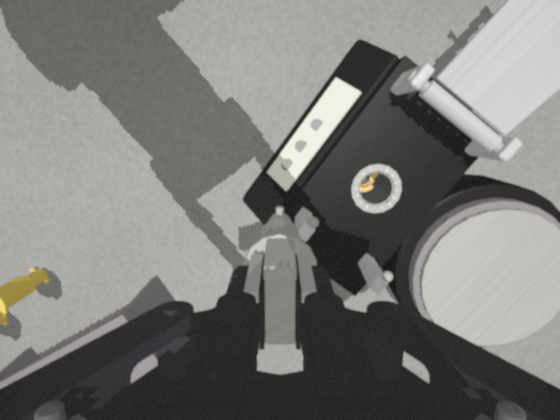

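View pics/s6.png

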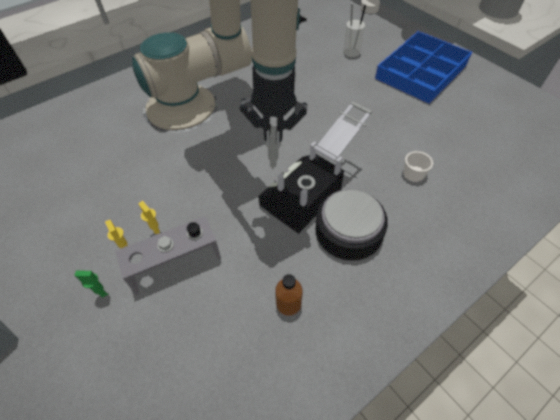

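```bash
python3 -m handwheel '[[-0.024,-0.021,0.012,0.0164,0.017,-0.004],[0,0,0,0,0,0]]'
python3 - <<'E'
from h import *
go([486,16,240],45.6)
E
```

```text
time_s: 7.35
eef_pos: [481.6, 16.8, 238.8]
eef_rot: [[0.708, -0.003, 0.706], [-0.706, -0.0, 0.708], [-0.002, -1.0, -0.002]]
wrist_force: [0.1, -0.6, -0.4]
gripper_width: 11.4
t 7.35 tcp [481.6  16.8 238.8] zyaw 45.11 tilt 0.15 F [ 0.1 -0.6 -0.4] w 11.4 q6 -0.9
shift norm [ 0.0073 -0.0024  0.005 ] turn norm [ 0.0009 -0.0041 -0.0009]
```

```bash
python3 - <<'E'
from h import *
p,R,s=st()
c,im=grab('wrist','w7.png'); np.save('c7.npy',np.array([p,*R.T]))
u,v=proj(c,[528,65.5,80]); print(u,v)
x0,y0=int(u)-45,int(v)-35
k=im[y0:y0+70,x0:x0+90]; cv2.imwrite('pics/w7a.png',cv2.resize(k,None,fx=7,fy=7,interpolation=cv2.INTER_CUBIC)); print('orig',x0,y0)
k=im[180:300,220:340]; cv2.imwrite('pics/w7b.png',cv2.resize(k,None,fx=5,fy=5,interpolation=cv2.INTER_CUBIC))
E
```

```text
357.7317274590124 196.00839196969022
orig 312 161
```

View pics/w7.png

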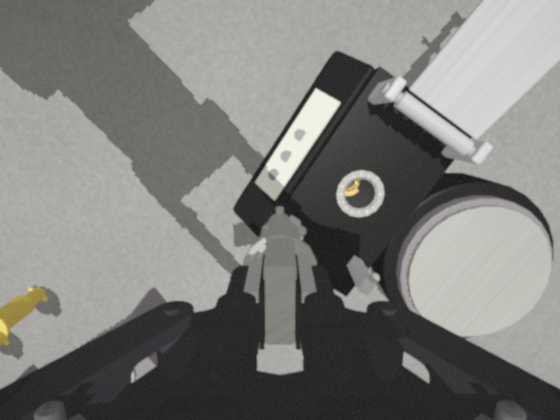

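View pics/w7a.png

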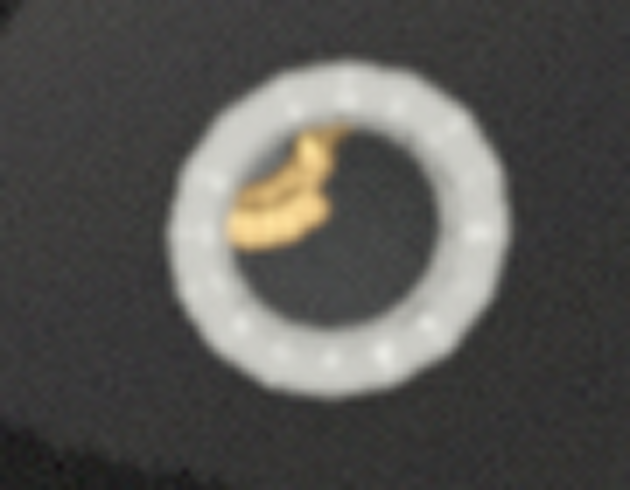

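View pics/w7b.png

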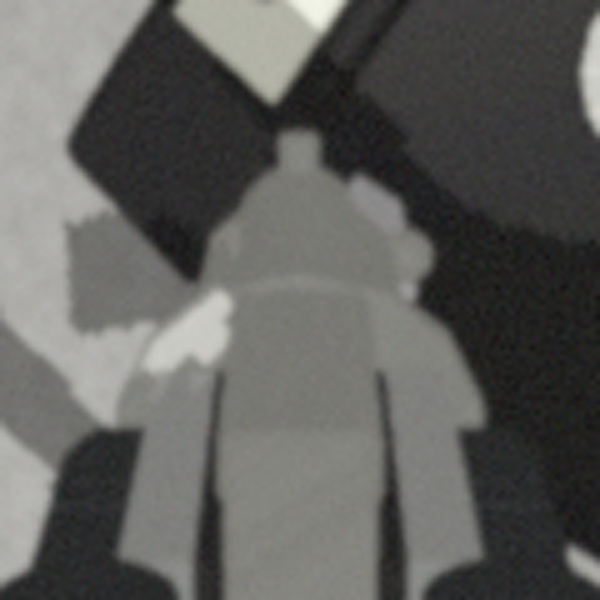

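```bash
python3 - <<'E'
from h import *
c=cam('wrist');p,R,s=st()
def at(u,v,y):
    o,d=ray(c,u,v); o=R.T@(o-p); d=R.T@d; return (o+d*(y-o[1])/d[1]).round(2)
print('bar far top',at(280,266,-20.5)); print('bar far base',at(280,236.5,11.5)); print('tip edge',at(279.6,205.6,88.5))
print('bar near top', at(280,345,-20.5))
for d in (-3,3): print(at(280,266,-20.5+d),at(280,236.5,11.5+d),at(279.6,205.6,88.5+d))
u,v=335/7+312,228/7+161; print('rim',plane(c,u,v,80))
im=cv2.imread('pics/w7.png'); g=cv2.cvtColor(im,cv2.COLOR_BGR2GRAY); m=np.zeros_like(g); cv2.circle(m,(360,194),32,255,-1)
t=((g>120)&(m>0)).astype(np.uint8); n,l,stt,ce=cv2.connectedComponentsWithStats(t); i=1+np.argmax(stt[1:,4]); cn,_=cv2.findContours((l==i).astype(np.uint8),cv2.RETR_EXTERNAL,cv2.CHAIN_APPROX_NONE)
cn=max(cn,key=len); e=cv2.fitEllipse(cn); print(e, plane(c,*e[0],80))
P=np.array([plane(c,*q[0],80)[:2] for q in cn]); print(P.min(0),P.max(0),(P.min(0)+P.max(0))/2, cv2.minEnclosingCircle(P.astype(np.float32)))
# machine: front edge of housing/hinge bar ends
print('hinge caps',plane(c,395,89,121),plane(c,483,153,121))
print('panel white edge',plane(c,316,88,60),plane(c,257,185,60))
print('housing edge', plane(c,379,67,79), plane(c,285,205,79))
print('bowl',plane(c,479,270,80))
E
```

```text
bar far top [-15.82 -20.5    0.66]
bar far base [-15.71  11.5    0.73]
tip edge [-10.4   88.5    0.65]
bar near top [ 16.37 -20.5    0.67]
[-17.14 -23.5    0.65] [-16.75   8.5    0.72] [-11.15  85.5    0.64]
[-14.49 -17.5    0.67] [-14.67  14.5    0.74] [-9.64 91.5   0.65]
rim [527.54812976  67.7943796   80.        ]
((359.9143981933594, 193.20504760742188), (45.78705978393555, 48.61891174316406), 55.31425857543945) [527.34338194  68.0399056   80.        ]
[506.84109263  47.28464194] [548.28222694  88.116533  ] [527.56165978  67.70058747] ((527.5581665039062, 67.80916595458984), 20.776023864746094)
hinge caps [477.08444869 132.14232196 121.        ] [554.20965422 148.72910719 121.        ]
panel white edge [439.66555714 102.02472628  60.        ] [462.37631783   7.40344477  60.        ]
housing edge [462.76039814 145.10436392  79.        ] [489.94462733  15.39922161  79.        ]
bowl [656.32791323  97.37535774  80.        ]
```

```bash
python3 - <<'E'
from h import *
go([526.9,67.4,240],47.9)
E
python3 -m handwheel '[[0,-0.002,0.04,0.001,-0.02,-0.001],[0,0,0.04,0,0,0],[0,0,0.04,0,0,0],[0,0,0,0,0,0]]'
python3 - <<'E'
from h import *
go([526.9,67.4,181],47.9)
E
```

```text
t 7.4 tcp [481.8  16.5 238.3] zyaw 45.14 tilt 0.2 F [-1.2 -0.8 -1.4] w 11.3 q6 -0.9
shift norm [-0.0079 -0.0038  0.1357] turn norm [ 0.0013 -0.023  -0.001 ]
time_s: 7.9
eef_pos: [527.6, 63.3, 237.7]
eef_rot: [[0.739, -0.001, 0.674], [-0.674, -0.001, 0.739], [-0.0, -1.0, -0.001]]
wrist_force: [-0.4, 0.2, -1.9]
gripper_width: 11.2
t 7.9 tcp [527.6  63.3 237.7] zyaw 47.63 tilt 0.07 F [-0.4  0.2 -1.9] w 11.2 q6 -0.84
shift norm [-0.0066  0.1134  0.0053] turn norm [ 0.0006 -0.0022 -0.0001]
```

```bash
python3 -m handwheel '[[-0.0066,0.03,0.0053,0.0006,-0.002,0],[0,0.04,0,0,0,0],[0,0.03,0,0,0,0],[0,0.006,0,0,0,0],[0,0,0,0,0,0]]'
python3 - <<'E'
from h import *
c,im=grab('wrist','w8.png')
cv2.imwrite('pics/w8b.png',cv2.resize(im[140:280,200:360],None,fx=5,fy=4.2,interpolation=cv2.INTER_CUBIC))
go([526.9,67.4,175],47.9)
E
```

```text
time_s: 8.52
eef_pos: [524.1, 68.2, 179.7]
eef_rot: [[0.742, -0.006, 0.67], [-0.67, -0.001, 0.743], [-0.004, -1.0, -0.004]]
wrist_force: [0.9, 0.7, -0.1]
gripper_width: 11.2
t 8.57 tcp [524.2  68.2 179.8] zyaw 47.95 tilt 0.32 F [-0.6 -0.6 -1.6] w 10.8 q6 -0.84
shift norm [0.0053 0.0096 0.0025] turn norm [ 0.002   0.0004 -0.0018]
```

View pics/w8b.png

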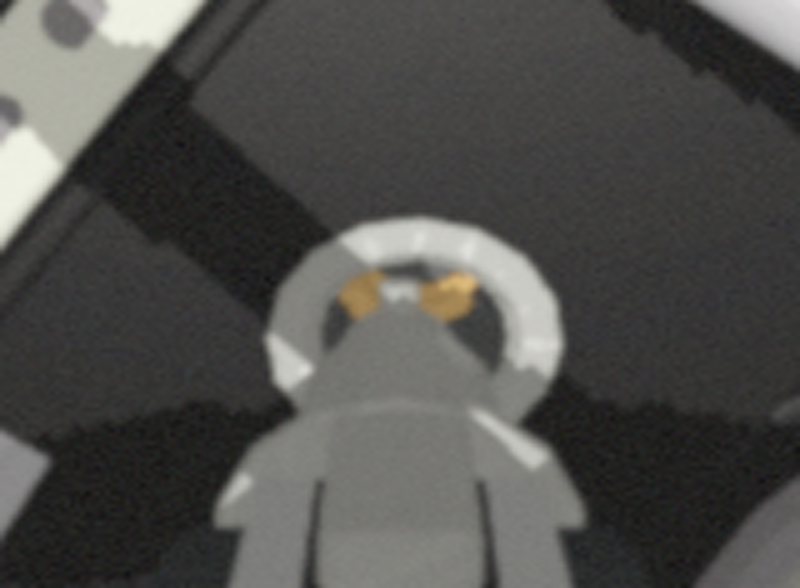

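```bash
python3 - <<'E'
from h import *
c=cam('wrist');p,R,s=st()
def at(u,v,y):
    o,d=ray(c,u,v); o=R.T@(o-p); d=R.T@d; return (o+d*(y-o[1])/d[1]).round(2)
y=p[2]-80
print('rim far edge',at(283,191.7,y),'left',at(253,221,y),'right',at(312.4,221,y),'inner far', at(283,140+262/4.2,y))
print('lug',at(280.4,140+278/4.2,84.5), at(280.4,140+278/4.2,82))
go([526.9,67.4,175],47.9)
E
```

```text
rim far edge [-17.23  99.82   2.96] left [  3.58  99.82 -17.89] right [ 3.59 99.82 23.5 ] inner far [-9.75 99.82  2.98]
lug [-10.93  84.5    1.14] [-11.57  82.     1.13]
t 8.57 tcp [524.2  68.2 179.8] zyaw 47.95 tilt 0.32 F [-0.6 -0.6 -1.6] w 10.8 q6 -0.84
shift norm [0.0053 0.0096 0.0025] turn norm [ 0.002   0.0004 -0.0018]
```

```bash
python3 -m handwheel '[[0.0053,0,0.0026,0.002,0,-0.0018],[0,0,0,0,0,0]]'
python3 - <<'E'
from h import *
go([526.9,67.4,170],47.9)
E
```

```text
time_s: 8.82
eef_pos: [527.9, 67.2, 180.9]
eef_rot: [[0.742, 0.003, 0.67], [-0.67, -0.0, 0.742], [0.002, -1.0, 0.002]]
wrist_force: [-0.5, -0.6, -0.9]
gripper_width: 11.2
t 8.82 tcp [527.9  67.2 180.9] zyaw 47.94 tilt 0.16 F [-0.5 -0.6 -0.9] w 11.2 q6 -0.84
shift norm [-0.0017  0.0218 -0.0011] turn norm [-0.0009  0.0003  0.001 ]
```

```bash
python3 -m handwheel '[[-0.0014,0.014,-0.001,-0.0008,0,0.0008],[0,0.012,0,0,0,0],[0,0,0,0,0,0]]'
python3 - <<'E'
from h import *
c,im=grab('wrist','w9.png')
cv2.imwrite('pics/w9b.png',cv2.resize(im[140:280,200:360],None,fx=5,fy=4.2,interpolation=cv2.INTER_CUBIC))
go([526.9,67.4,160],47.9)
E
```

```text
time_s: 9.2
eef_pos: [527.1, 67.3, 167.3]
eef_rot: [[0.742, 0.001, 0.67], [-0.67, -0.0, 0.742], [0.001, -1.0, 0.0]]
wrist_force: [0.1, 0.5, -0.7]
gripper_width: 10.9
t 9.25 tcp [527.3  67.3 167.6] zyaw 47.93 tilt 0.08 F [ 0.2  0.2 -1.3] w 11.0 q6 -0.84
shift norm [-0.0007  0.0152 -0.0004] turn norm [-0.0004  0.0003  0.0005]
```

View pics/w9b.png

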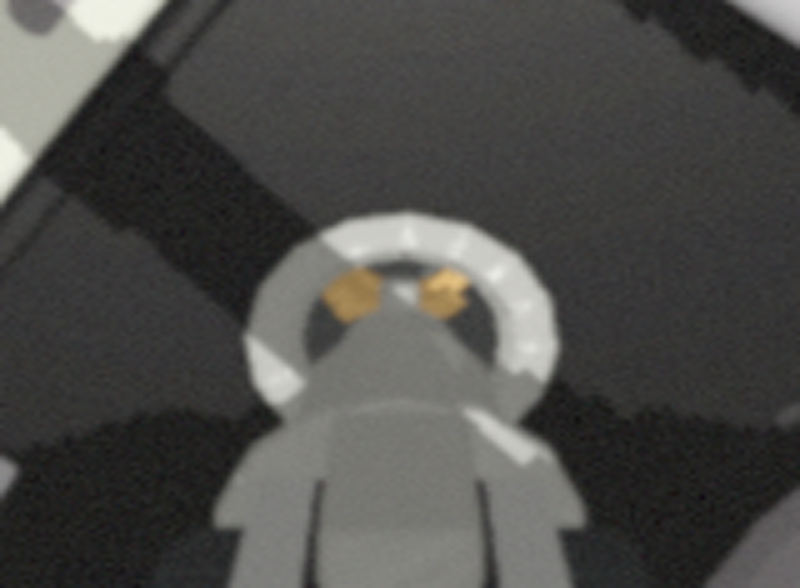

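```bash
python3 -m handwheel '[[-0.0004,0.012,-0.0002,-0.0004,0,0.0005],[0,0.012,0,0,0,0],[0,0.012,0,0,0,0],[0,0,0,0,0,0]]'
python3 - <<'E'
from h import *
go([527.1,67.3,125],47.9)
E
```

```text
time_s: 9.75
eef_pos: [527.0, 67.4, 148.1]
eef_rot: [[0.742, -0.0, 0.67], [-0.67, -0.0, 0.742], [-0.0, -1.0, -0.0]]
wrist_force: [-0.2, 0.5, -1.0]
gripper_width: 10.7
t 9.75 tcp [527.   67.4 148.1] zyaw 47.93 tilt 0.02 F [-0.2  0.5 -1. ] w 10.7 q6 -0.84
shift norm [ 0.0003  0.0463 -0.    ] turn norm [ 0.0001  0.0003 -0.0001]
```

```bash
python3 -m handwheel '[[0,0.01,0,0,0,0],[0,0.01,0,0,0,0],[0,0.01,0,0,0,0],[0,0.01,0,0,0,0]]'
python3 - <<'E'
from h import *
go([527.1,67.3,115],47.9)
E
```

```text
time_s: 10.25
eef_pos: [527.4, 67.4, 127.3]
eef_rot: [[0.742, 0.001, 0.67], [-0.67, -0.0, 0.742], [0.001, -1.0, 0.0]]
wrist_force: [0.7, -0.0, -1.7]
gripper_width: 11.2
t 10.25 tcp [527.4  67.4 127.3] zyaw 47.93 tilt 0.05 F [ 0.7 -0.  -1.7] w 11.2 q6 -0.84
shift norm [-0.0004  0.0246 -0.0006] turn norm [-0.0002  0.0003  0.0003]
```

```bash
python3 -m handwheel '[[-0.0004,0.01,-0.0004,-0.0002,0,0.0003],[0,0.01,0,0,0,0],[0,0.006,0,0,0,0],[0,0,0,0,0,0]]'
python3 - <<'E'
from h import *
go([527.1,67.3,111],47.9)
E
```

```text
time_s: 10.75
eef_pos: [526.8, 67.4, 112.8]
eef_rot: [[0.742, -0.001, 0.67], [-0.67, 0.0, 0.742], [-0.001, -1.0, -0.001]]
wrist_force: [0.3, 0.5, -1.4]
gripper_width: 11.1
t 10.75 tcp [526.8  67.4 112.8] zyaw 47.93 tilt 0.06 F [ 0.3  0.5 -1.4] w 11.1 q6 -0.84
shift norm [0.0005 0.0036 0.0003] turn norm [ 0.0003  0.0003 -0.0004]
```

```bash
python3 -m handwheel '[[0.0005,0,0,0,0,0],[0,0,0,0,0,0],[0,0,0,0,0,0]]' 14 20
python3 - <<'E'
from h import *
c,im=grab('wrist','w10.png')
cv2.imwrite('pics/w10b.png',cv2.resize(im[180:400,180:380],None,fx=2.7,fy=2.7,interpolation=cv2.INTER_CUBIC))
go([527.1,67.3,112],47.9)
E
```

```text
time_s: 11.12
eef_pos: [528.0, 67.2, 113.8]
eef_rot: [[0.742, 0.001, 0.67], [-0.67, 0.0, 0.742], [0.001, -1.0, 0.001]]
wrist_force: [0.5, 0.4, -0.0]
gripper_width: 14.3
t 11.18 tcp [528.   67.2 113.8] zyaw 47.94 tilt 0.08 F [-0.1 -0.5 -0.9] w 14.3 q6 -0.84
shift norm [-0.0014  0.0036 -0.001 ] turn norm [-0.0005  0.0003  0.0005]
```

View pics/w10b.png

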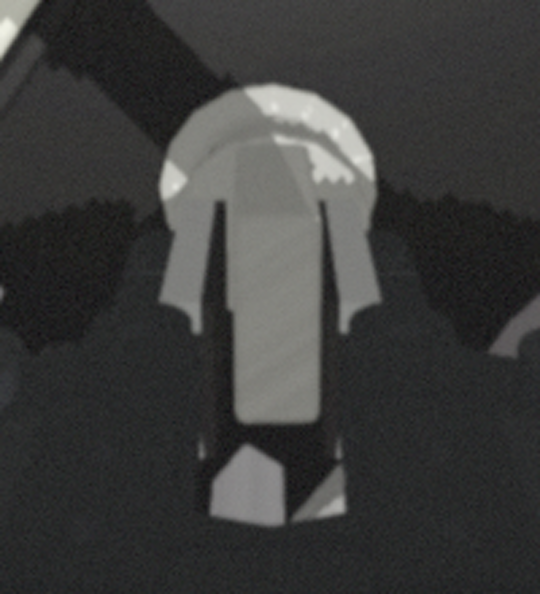

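```bash
python3 -m handwheel '[[-0.0014,0.004,-0.001,-0.0005,-0.042,0.0005],[0,0,0,0,-0.042,0],[0,0,0,0,-0.042,0],[0,0,0,0,0,0]]'
cat > look.py <<'E'
import sys
from h import *
n=sys.argv[1]; c,im=grab('wrist',f'w{n}.png')
cv2.imwrite(f'pics/w{n}b.png',cv2.resize(im[180:400,180:380],None,fx=2.7,fy=2.7,interpolation=cv2.INTER_CUBIC))
go([527.1,67.3,float(sys.argv[2]) if len(sys.argv)>2 else 111],float(sys.argv[3]) if len(sys.argv)>3 else 47.9)
E
python3 look.py 11
```

```text
time_s: 11.68
eef_pos: [527.4, 67.3, 112.3]
eef_rot: [[0.895, 0.001, 0.447], [-0.447, -0.0, 0.895], [0.001, -1.0, 0.0]]
wrist_force: [-0.4, 0.1, 0.2]
gripper_width: 14.1
t 11.72 tcp [527.5  67.3 112.3] zyaw 63.45 tilt 0.07 F [-0.5  0.  -0.9] w 13.7 q6 -1.11
shift norm [-0.0007  0.0026 -0.0003] turn norm [-0.0003  0.1296  0.0005]
```

View pics/w11b.png

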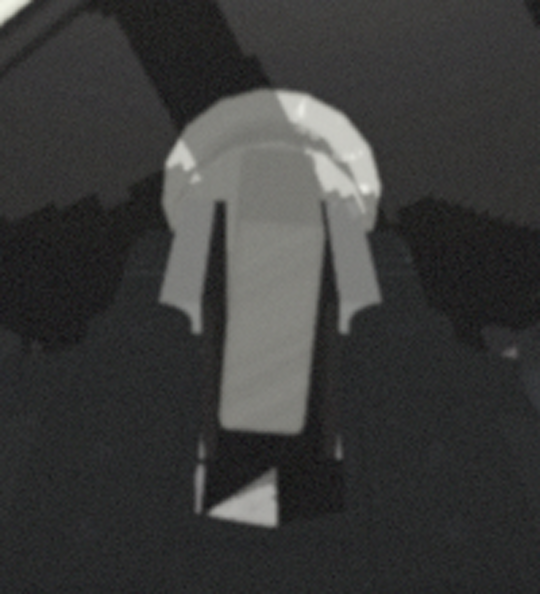

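```bash
python3 -m handwheel '[[-0.0005,0.001,-0.0003,-0.0003,-0.042,0.0004],[0,0,0,0,-0.042,0],[0,0,0,0,0,0]]'; python3 look.py 12
python3 -m handwheel '[[0,0.001,0,0,-0.042,0],[0,0,0,0,-0.042,0],[0,0,0,0,0,0]]'; python3 look.py 13
python3 -c "
import cv2,numpy as np
cv2.imwrite('pics/m1.png',cv2.resize(np.hstack([cv2.imread('pics/w%db.png'%i) for i in (12,13)]),None,fx=.7,fy=.7))"
```

```text
time_s: 12.1
eef_pos: [527.6, 67.3, 112.3]
eef_rot: [[0.959, 0.001, 0.283], [-0.283, -0.0, 0.959], [0.001, -1.0, 0.0]]
wrist_force: [0.1, 0.2, -0.4]
gripper_width: 13.8
t 12.15 tcp [527.6  67.3 112.3] zyaw 73.55 tilt 0.08 F [-0.5 -0.6 -0.6] w 14.0 q6 -1.29
shift norm [-0.001   0.0026 -0.0003] turn norm [-2.000e-04  2.137e-01  6.000e-04]
time_s: 12.52
eef_pos: [527.8, 67.2, 112.1]
eef_rot: [[0.994, 0.002, 0.112], [-0.112, -0.0, 0.994], [0.002, -1.0, -0.0]]
wrist_force: [0.7, 0.4, 0.1]
gripper_width: 13.9
t 12.57 tcp [527.8  67.3 112.1] zyaw 83.55 tilt 0.11 F [-0.4  0.2 -0.4] w 14.0 q6 -1.46
shift norm [-0.0014  0.0022 -0.0001] turn norm [-2.000e-04  2.971e-01  9.000e-04]
```

View pics/m1.png

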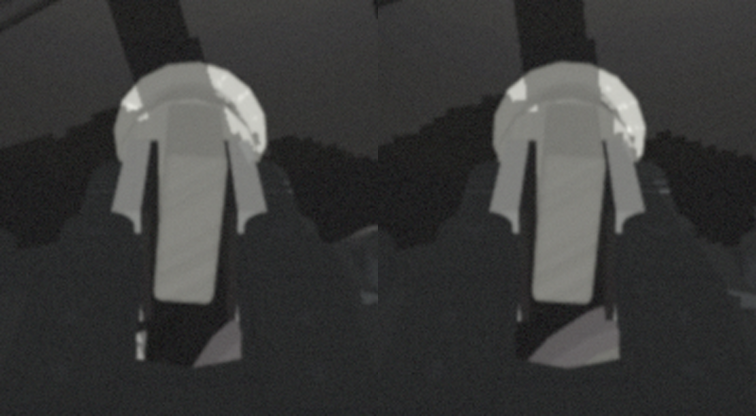

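```bash
python3 -m handwheel '[[-0.001,0,0,0,-0.042,0.0006],[0,0,0,0,-0.042,0],[0,0,0,0,0,0]]'; python3 look.py 14
python3 -m handwheel '[[0,0.001,0,0,-0.042,0],[0,0,0,0,-0.042,0],[0,0,0,0,0,0]]'; python3 look.py 15
python3 -c "
import cv2,numpy as np
cv2.imwrite('pics/m2.png',cv2.resize(np.hstack([cv2.imread('pics/w%db.png'%i) for i in (14,15)]),None,fx=.7,fy=.7))"
```

```text
time_s: 12.95
eef_pos: [527.3, 67.3, 112.1]
eef_rot: [[0.998, 0.001, -0.061], [0.061, -0.0, 0.998], [0.001, -1.0, -0.0]]
wrist_force: [-0.8, 0.2, -0.9]
gripper_width: 13.8
t 13.0 tcp [527.4  67.3 112.1] zyaw 93.51 tilt 0.04 F [0.5 0.3 0.9] w 13.9 q6 -1.64
shift norm [-0.0005  0.0022  0.0001] turn norm [0.     0.3801 0.0004]
time_s: 13.38
eef_pos: [527.5, 67.2, 111.8]
eef_rot: [[0.973, 0.001, -0.233], [0.233, -0.0, 0.973], [0.001, -1.0, -0.001]]
wrist_force: [-0.3, -0.4, -0.2]
gripper_width: 13.8
t 13.43 tcp [527.5  67.3 111.7] zyaw 103.46 tilt 0.06 F [-0.4 -0.3 -0.3] w 13.8 q6 -1.81
shift norm [-0.0008  0.0014  0.0002] turn norm [0.     0.463  0.0005]
```

View pics/m2.png

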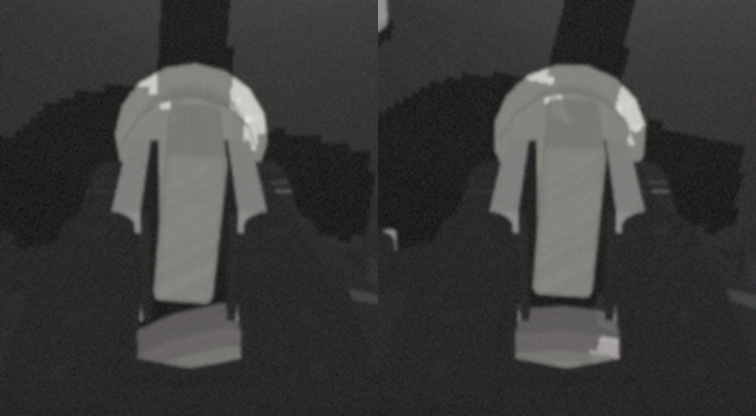

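```bash
python3 -m handwheel '[[-0.0006,0,0,0,-0.042,0.0004],[0,0,0,0,-0.042,0],[0,0,0,0,0,0]]'; python3 look.py 16
python3 -m handwheel '[[0,0,0,0,-0.042,0],[0,0,0,0,-0.042,0],[0,0,0,0,0,0]]'; python3 look.py 17
python3 -c "
import cv2,numpy as np
cv2.imwrite('pics/m3.png',cv2.resize(np.hstack([cv2.imread('pics/w%db.png'%i) for i in (16,17)]),None,fx=.7,fy=.7))"
```

```text
time_s: 13.8
eef_pos: [527.3, 67.4, 111.7]
eef_rot: [[0.918, 0.0, -0.397], [0.397, -0.0, 0.918], [0.0, -1.0, -0.0]]
wrist_force: [0.3, 0.5, -0.1]
gripper_width: 13.6
t 13.85 tcp [527.3  67.4 111.7] zyaw 113.39 tilt 0.03 F [ 0.6 -0.1 -0.1] w 14.1 q6 -1.98
shift norm [-0.0005  0.0013 -0.    ] turn norm [0.000e+00 5.457e-01 2.000e-04]
time_s: 14.22
eef_pos: [527.4, 67.4, 111.7]
eef_rot: [[0.835, 0.001, -0.549], [0.549, -0.0, 0.835], [0.0, -1.0, -0.0]]
wrist_force: [-0.1, -0.1, 0.4]
gripper_width: 14.1
t 14.28 tcp [527.4  67.4 111.7] zyaw 123.33 tilt 0.03 F [ 0.2  0.7 -0.4] w 14.3 q6 -2.16
shift norm [-0.0006  0.0013  0.0002] turn norm [1.000e-04 6.285e-01 3.000e-04]
```

View pics/m3.png

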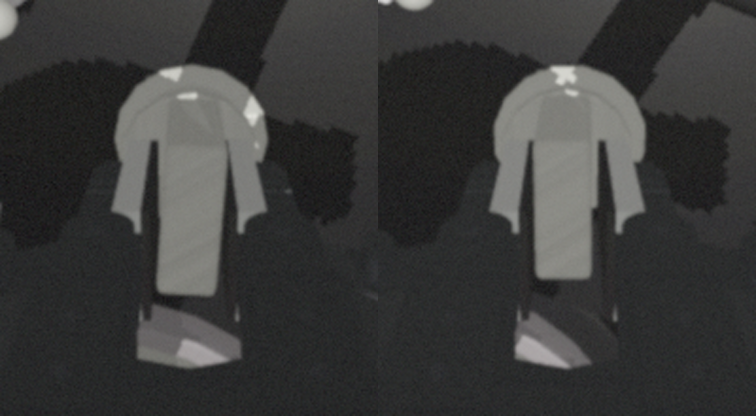

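```bash
python3 -c "
import cv2,numpy as np
k=[cv2.convertScaleAbs(cv2.imread('pics/w%db.png'%i)[50:480,120:420],alpha=1.5) for i in (11,17)]
cv2.imwrite('pics/m4.png',cv2.resize(np.hstack(k),None,fx=1.33,fy=1.33))"
python3 - <<'E'
from h import *
c,im=grab('scene','s17.png'); u,v=proj(c,[527,67,100]).astype(int)
cv2.imwrite('pics/s17b.png',cv2.resize(im[v-50:v+50,u-60:u+60],None,fx=6,fy=6,interpolation=cv2.INTER_CUBIC))
E
```

```text
(no output)
```

View pics/m4.png

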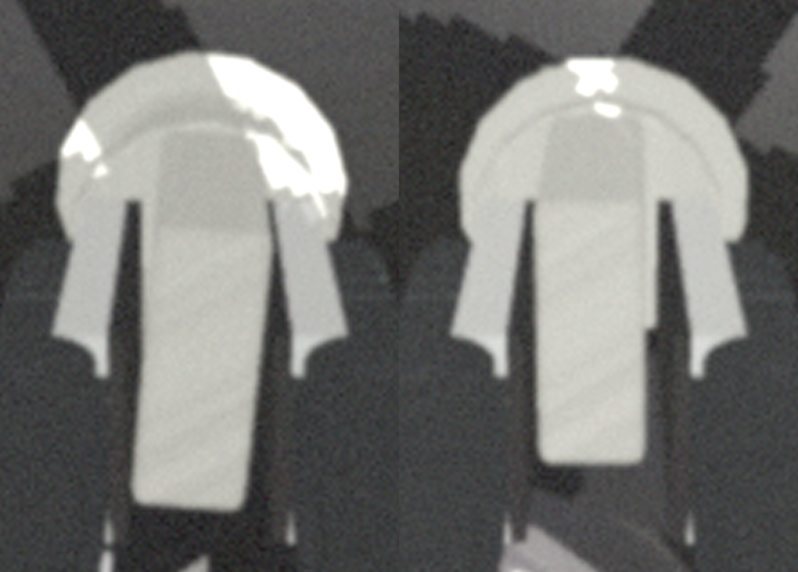

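View pics/s17b.png

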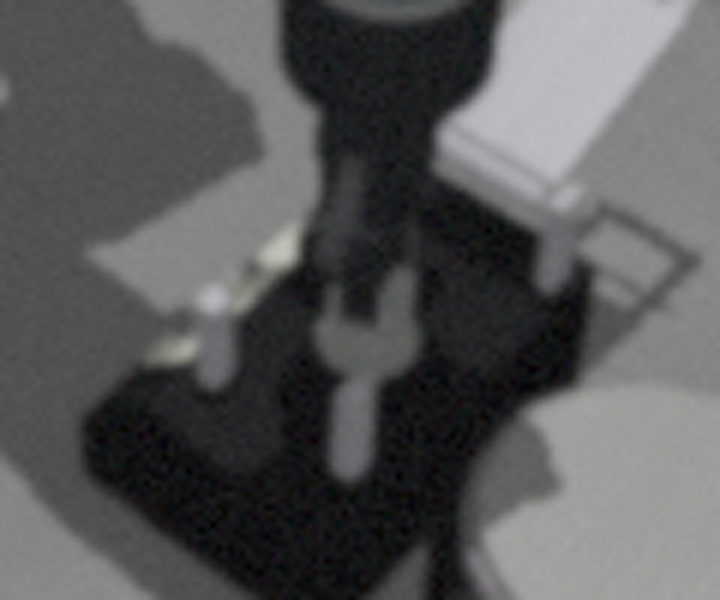

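```bash
python3 - <<'E'
from h import *
c=cam('wrist');p,R,s=st()
def at(u,v,y):
    o,d=ray(c,u,v); o=R.T@(o-p); d=R.T@d; return (o+d*(y-o[1])/d[1])
for n,a,b,z in (('10',259.6,336,113.8),('11',263.1,339.1,112.3),('17',254.8,327.4,111.7)):
    for y in np.arange(-24,8,2.):
        A,B=at(280,a,y)[0],at(280,b,y)[0]
        if abs(B-A-32)<1.2: print(n,'toptool y',y,'len',round(B-A,2),'mid',round((A+B)/2,2),'head z',z-y-16)
# flange-top arc: rim back at 
E
```

```text
10 toptool y -20.0 len 30.89 mid -2.21 head z 117.80000000000001
10 toptool y -18.0 len 31.42 mid -1.1 head z 115.80000000000001
10 toptool y -16.0 len 31.96 mid 0.02 head z 113.80000000000001
10 toptool y -14.0 len 32.5 mid 1.13 head z 111.8
10 toptool y -12.0 len 33.03 mid 2.24 head z 109.8
11 toptool y -20.0 len 30.9 mid -0.87 head z 116.30000000000001
11 toptool y -18.0 len 31.43 mid 0.26 head z 114.30000000000001
11 toptool y -16.0 len 31.97 mid 1.4 head z 112.30000000000001
11 toptool y -14.0 len 32.51 mid 2.53 head z 110.3
11 toptool y -12.0 len 33.04 mid 3.67 head z 108.3
17 toptool y -12.0 len 31.04 mid -0.69 head z 107.7
17 toptool y -10.0 len 31.54 mid 0.37 head z 105.7
17 toptool y -8.0 len 32.04 mid 1.44 head z 103.7
17 toptool y -6.0 len 32.55 mid 2.5 head z 101.7
17 toptool y -4.0 len 33.05 mid 3.56 head z 99.7
```

```bash
python3 -m handwheel '[[-0.0006,0.002,0,0,0.042,0],[0,0.002,0,0,0.042,0],[0,0.002,0,0,0.042,0],[0,0.002,0,0,0.042,0],[0,0,0,0,0.042,0],[0,0,0,0,0.042,0],[0,0,0,0,0,0]]'; python3 look.py 18 107
python3 -m handwheel '[[0,0.001,0,0,0.042,0],[0,0.001,0,0,0.042,0],[0,0.001,0,0,0.042,0],[0,0.001,0,0,0.042,0],[0,0,0,0,0,0]]'; python3 look.py 19 107
python3 -c "
import cv2,numpy as np
cv2.imwrite('pics/m5.png',cv2.resize(np.hstack([cv2.imread('pics/w%db.png'%i) for i in (18,19)]),None,fx=.7,fy=.7))"
```

```text
time_s: 15.2
eef_pos: [527.6, 67.1, 108.5]
eef_rot: [[1.0, 0.002, -0.025], [0.025, -0.0, 1.0], [0.002, -1.0, -0.001]]
wrist_force: [0.3, -0.6, 0.5]
gripper_width: 14.2
t 15.25 tcp [527.6  67.1 108.5] zyaw 91.45 tilt 0.12 F [-0.  -0.7  0.4] w 14.1 q6 -1.6
shift norm [-0.001   0.0031  0.0005] turn norm [-1.000e-04  3.629e-01  1.000e-03]
time_s: 15.88
eef_pos: [527.6, 67.1, 106.7]
eef_rot: [[0.945, 0.002, 0.328], [-0.328, -0.001, 0.945], [0.002, -1.0, 0.0]]
wrist_force: [-0.0, -0.4, 0.1]
gripper_width: 13.9
t 15.93 tcp [527.6  67.1 106.7] zyaw 70.88 tilt 0.12 F [ 0.4 -0.8  0.6] w 14.1 q6 -1.24
shift norm [-0.0012 -0.0006  0.0001] turn norm [-0.0003  0.1915  0.001 ]
```

View pics/m5.png

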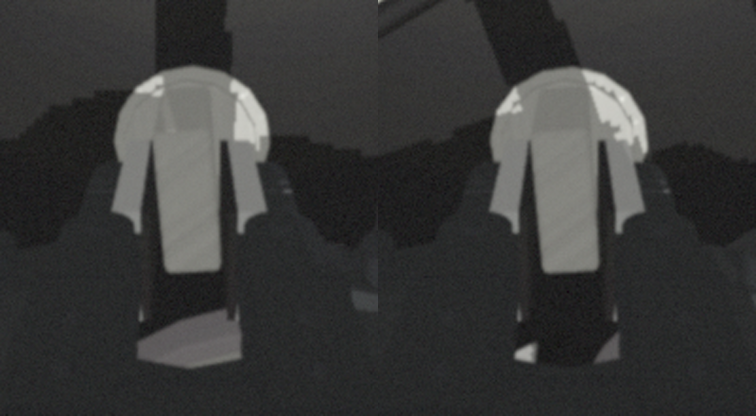

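```bash
python3 -m handwheel '[[-0.001,0,0,0,0.042,0.001],[0,0.001,0,0,0.042,0],[0,0.001,0,0,0.042,0],[0,0,0,0,0.042,0],[0,0,0,0,0,0]]'; python3 look.py 20 105
python3 -m handwheel '[[0,0,0,0,0.042,0],[0,0,0,0,0.042,0],[0,0,0,0,0.025,0],[0,0,0,0,0,0]]'; python3 look.py 21 105
python3 -c "
import cv2,numpy as np
cv2.imwrite('pics/m6.png',cv2.resize(np.hstack([cv2.imread('pics/w%db.png'%i) for i in (20,21)]),None,fx=.7,fy=.7))"
```

```text
time_s: 16.55
eef_pos: [527.3, 67.1, 105.8]
eef_rot: [[0.773, 0.0, 0.635], [-0.635, 0.0, 0.773], [0.0, -1.0, 0.0]]
wrist_force: [0.3, 0.5, 0.6]
gripper_width: 14.0
t 16.6 tcp [527.3  67.1 105.8] zyaw 50.6 tilt 0.02 F [-0.  -0.6 -0.2] w 14.0 q6 -0.89
shift norm [-0.0006  0.0016  0.    ] turn norm [-0.0001  0.0225  0.0001]
time_s: 17.1
eef_pos: [526.8, 66.7, 105.9]
eef_rot: [[0.611, -0.001, 0.792], [-0.792, -0.001, 0.611], [0.0, -1.0, -0.001]]
wrist_force: [-0.2, -0.2, -0.1]
gripper_width: 14.3
t 17.15 tcp [526.9  66.8 105.9] zyaw 37.63 tilt 0.05 F [0.2 0.1 0.2] w 14.0 q6 -0.66
shift norm [-0.0005  0.0017  0.001 ] turn norm [ 0.0004 -0.0856  0.0001]
```

View pics/m6.png

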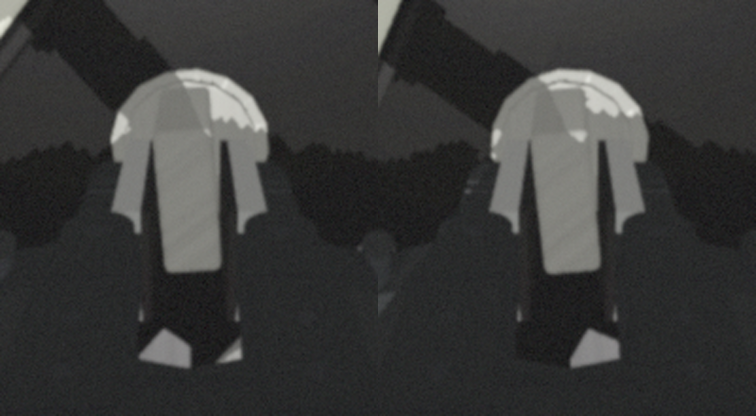

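```bash
python3 - <<'E'
from h import *
c=cam('wrist');p,R,s=st()
im=cv2.imread('pics/w21.png'); k=cv2.convertScaleAbs(im[195:345,230:330],alpha=1.6); cv2.imwrite('pics/w21c.png',cv2.resize(k,None,fx=4,fy=4,interpolation=cv2.INTER_CUBIC))
E
```

```text
(no output)
```

View pics/w21c.png

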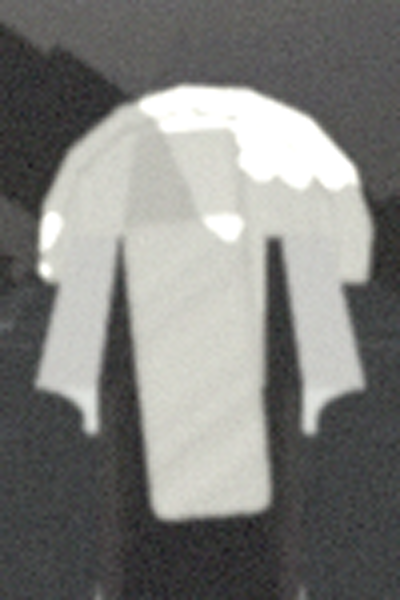

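```bash
python3 - <<'E'
from h import *
c=cam('wrist');p,R,s=st()
def at(u,v,y):
    o,d=ray(c,u,v); o=R.T@(o-p); d=R.T@d; return (o+d*(y-o[1])/d[1])
a,b=(230+192/4,195+218/4),(230+210/4,195+517/4)
w=R.T@(np.array([527.1,67.35,0])-p); print('well in tool',w)
for y in np.arange(-16,4,2.):
    A,B=at(*a,y),at(*b,y); L=np.linalg.norm((A-B)[[0,2]]); M=(A+B)/2
    print(y,L.round(2),M[[0,2]].round(2),'yaw',np.degrees(np.arctan2((A-B)[2],(A-B)[0])).round(1),'head z',p[2]-y-16)
E
```

```text
well in tool [ -0.33852963 105.87464682   0.63791857]
-16.0 30.72 [-5.    0.82] yaw -176.8 head z 105.87524143851559
-14.0 31.23 [-3.96  0.83] yaw -176.8 head z 103.87524143851559
-12.0 31.75 [-2.93  0.84] yaw -176.8 head z 101.87524143851559
-10.0 32.26 [-1.9   0.84] yaw -176.8 head z 99.87524143851559
-8.0 32.78 [-0.86  0.85] yaw -176.8 head z 97.87524143851559
-6.0 33.29 [0.17 0.86] yaw -176.8 head z 95.87524143851559
-4.0 33.81 [1.2  0.86] yaw -176.8 head z 93.87524143851559
-2.0 34.32 [2.24 0.87] yaw -176.8 head z 91.87524143851559
0.0 34.84 [3.27 0.88] yaw -176.8 head z 89.87524143851559
2.0 35.35 [4.3  0.89] yaw -176.8 head z 87.87524143851559
```

```bash
python3 -m handwheel '[[0,0,0.001,0,0.04,0],[0,0,0,0,0.01,0],[0,0,0,0,0,0]]'
python3 - <<'E'
from h import *
go([526.9,67.1,130],37)
E
python3 -m handwheel '[[0,0,0,0,0,0],[0,0,0,0,0,0]]' 30
python3 -m handwheel '[[0,-0.03,0,0,0,0],[0,-0.05,0,0,0,0],[-0.04,-0.05,0,0,0,0],[-0.04,-0.03,0,0,0,0],[0,0,0,0,0,0]]'
python3 - <<'E'
from h import *
c,im=grab('wrist','w22.png'); go([526.9,67.1,200],37)
u,v=proj(c,[527,67,90]).astype(int); print(u,v)
cv2.imwrite('pics/w22b.png',cv2.resize(im[v-60:v+60,u-70:u+70],None,fx=5,fy=5,interpolation=cv2.INTER_CUBIC))
c,im=grab('scene','s22.png'); u,v=proj(c,[527,67,100]).astype(int)
cv2.imwrite('pics/s22b.png',cv2.resize(im[v-50:v+50,u-60:u+60],None,fx=6,fy=6,interpolation=cv2.INTER_CUBIC))
E
```

```text
time_s: 17.52
eef_pos: [526.8, 66.8, 105.9]
eef_rot: [[0.526, -0.002, 0.85], [-0.85, -0.001, 0.526], [0.0, -1.0, -0.002]]
wrist_force: [-0.9, 0.1, -0.5]
gripper_width: 13.9
t 17.52 tcp [526.8  66.8 105.9] zyaw 31.76 tilt 0.11 F [-0.9  0.1 -0.5] w 13.9 q6 -0.56
shift norm [-0.0004 -0.0483  0.0004] turn norm [ 0.0009 -0.0437  0.0001]
time_s: 17.77
eef_pos: [527.1, 67.0, 105.9]
eef_rot: [[0.528, -0.001, 0.85], [-0.85, -0.001, 0.528], [0.0, -1.0, -0.001]]
wrist_force: [0.4, -0.0, 0.1]
gripper_width: 30.0
time_s: 18.4
eef_pos: [506.5, 102.3, 191.5]
eef_rot: [[0.528, 0.003, 0.849], [-0.849, -0.0, 0.528], [0.002, -1.0, 0.002]]
wrist_force: [-0.4, 0.0, -0.0]
gripper_width: 30.2
t 18.45 tcp [506.6 101.7 190.8] zyaw 31.85 tilt 0.11 F [0.2 0.8 0.3] w 30.0 q6 -0.49
shift norm [ 0.0803 -0.0182 -0.002 ] turn norm [-0.0005 -0.0429  0.0008]
276 269
```

View pics/w22b.png

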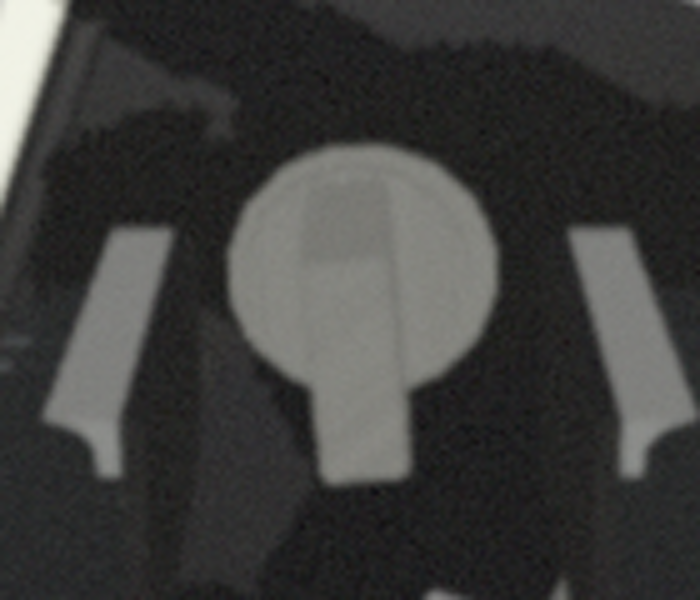

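View pics/s22b.png

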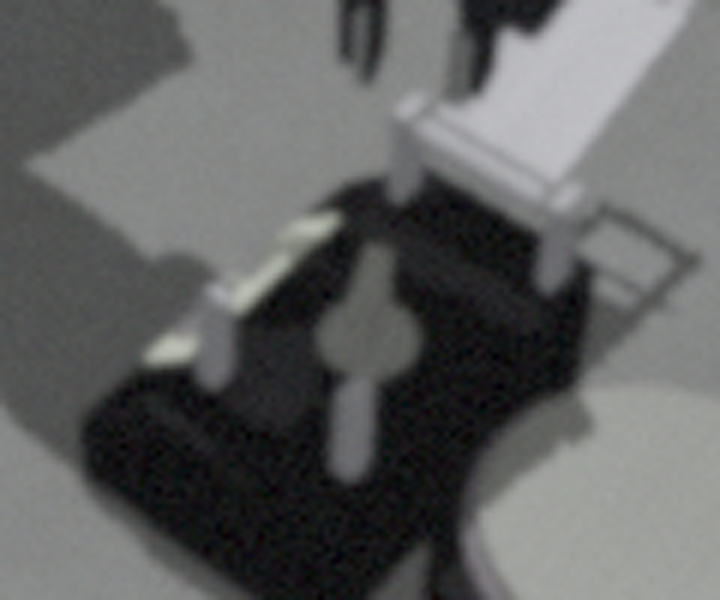

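```bash
python3 - <<'E'
from h import *
c=cam('wrist');p,R,s=st(); W=np.array([527.1,67.35,0]); x=R[:,0]*[1,1,0]; o=np.array([206,209])
for h in (0,1.8,5):
    F=W+[0,0,84+h]
    print(h,'flange far',((proj(c,F-17*x)-o)*5).round(0),'rim far',((proj(c,W+[0,0,80]-20*x)-o)*5).round(0),
     'bar top far/near',((proj(c,W+[0,0,116+h]-16*x)-o)*5).round(0),((proj(c,W+[0,0,116+h]+16*x)-o)*5).round(0),'bar foot far',((proj(c,F-16*x)-o)*5).round(0))
E
```

```text
0 flange far [361. 175.] rim far [361. 146.] bar top far/near [360. 269.] [361. 492.] bar foot far [361. 181.]
1.8 flange far [361. 179.] rim far [361. 146.] bar top far/near [360. 275.] [361. 499.] bar foot far [361. 186.]
5 flange far [361. 187.] rim far [361. 146.] bar top far/near [360. 285.] [360. 512.] bar foot far [361. 194.]
```

Screw is home: measured rim and flange edges match a flange gap of 0 within about 1 mm. Next is the guard.

```bash
python3 -m handwheel '[[0,-0.03,0,0,-0.085,0],[0,-0.03,0,0,-0.085,0],[0,-0.03,0,0,-0.085,0],[0,-0.02,0,0,-0.085,0],[0,0,0,0,-0.085,0],[0,0,0,0,-0.085,0],[0,0,0,0,-0.075,0],[0,0,0,0,0,0]]'
python3 - <<'E'
from h import *
go([483,269,240],102.3)
E
```

```text
time_s: 19.5
eef_pos: [505.0, 96.6, 236.5]
eef_rot: [[0.97, -0.017, -0.243], [0.243, -0.006, 0.97], [-0.018, -1.0, -0.002]]
wrist_force: [-0.5, -0.0, -0.5]
gripper_width: 29.7
t 19.5 tcp [505.   96.6 236.5] zyaw 104.09 tilt 1.05 F [-0.5 -0.  -0.5] w 29.7 q6 -1.76
shift norm [ 0.0411 -0.0083  0.3451] turn norm [ 0.001   0.0149 -0.0087]
```

```bash
python3 -m handwheel '[[0.02,-0.008,0.05,0.001,0.015,-0.0087],[0.02,0,0.09,0,0,0],[0,0,0.09,0,0,0],[0,0,0.08,0,0,0],[0,0,0.03,0,0,0],[0,0,0,0,0,0]]'
python3 - <<'E'
from h import *
c,im=grab('wrist','w23.png'); go([483,269,240],102.3)
grab('scene','s23.png')
for q in ([483.1,269.2,169.6],[483.1+28*.977,269.2+28*.213,169.6],[483.1-28*.977,269.2-28*.213,169.6]): print(proj(c,q).round())
E
```

```text
time_s: 20.25
eef_pos: [489.6, 268.6, 235.3]
eef_rot: [[0.981, -0.005, -0.192], [0.192, -0.005, 0.981], [-0.006, -1.0, -0.004]]
wrist_force: [0.7, -0.7, -0.1]
gripper_width: 29.8
t 20.3 tcp [489.8 268.  235.3] zyaw 101.05 tilt 0.42 F [-0.   0.4 -0.2] w 30.1 q6 -1.39
shift norm [-0.013  -0.0093  0.0045] turn norm [ 0.0018 -0.0105 -0.003 ]
[283. 221.]
[284. 265.]
[282. 175.]
```

View pics/w23.png

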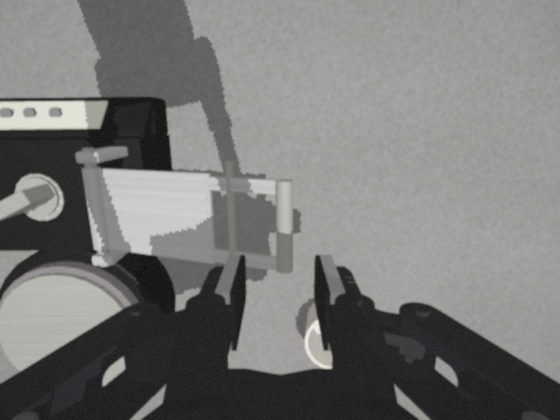

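```bash
python3 - <<'E'
from h import *
c=cam('wrist')
B=plane(c,285.5,225.5,169.6); print(B, plane(c,285,180,169.6)-plane(c,285.5,272,169.6))
W=np.array([527.1,67.35]); a=np.radians(12); ex=np.array([np.cos(a),np.sin(a)]); ey=np.array([-np.sin(a),np.cos(a)])
print('machine xy',ex@(B[:2]-W),ey@(B[:2]-W))
go([B[0],B[1],200],101.5)
E
```

```text
[485.59057415 270.18996436 169.6       ] [-56.49861802 -11.55036802   0.        ]
machine xy 1.5704546501681775 207.03771938052196
t 20.35 tcp [489.9 267.5 235.5] zyaw 101.01 tilt 0.41 F [-0.1 -0.3  0.5] w 29.9 q6 -1.39
shift norm [-0.007   0.071   0.0071] turn norm [ 0.0018 -0.0041 -0.0029]
```

```bash
python3 -m handwheel '[[-0.009,0.03,0.007,0.0018,-0.004,-0.0029],[0,0.03,0,0,0,0],[0,0.02,0,0,0,0],[0,0,0,0,0,0]]'
python3 - <<'E'
from h import *
go([485,270.2,159],101.6)
E
```

```text
time_s: 20.85
eef_pos: [486.7, 265.6, 194.1]
eef_rot: [[0.981, 0.002, -0.193], [0.193, -0.002, 0.981], [0.001, -1.0, -0.002]]
wrist_force: [0.4, 0.0, 1.0]
gripper_width: 29.9
t 20.85 tcp [486.7 265.6 194.1] zyaw 101.12 tilt 0.15 F [0.4 0.  1. ] w 29.9 q6 -1.39
shift norm [-0.0017  0.0702  0.0098] turn norm [ 0.0011 -0.004   0.0005]
```

```bash
python3 -m handwheel '[[-0.0017,0,0.0098,0.0011,-0.004,0.0005],[0,0.015,0,0,0,0],[0,0.02,0,0,0,0],[0,0,0,0,0,0]]'
python3 - <<'E'
from h import *
c,im=grab('wrist','w24.png');go([485,270.2,159],101.6)
E
```

```text
time_s: 21.35
eef_pos: [485.7, 270.8, 176.2]
eef_rot: [[0.98, 0.002, -0.201], [0.201, 0.001, 0.98], [0.002, -1.0, 0.0]]
wrist_force: [0.2, 0.1, -0.0]
gripper_width: 30.2
t 21.4 tcp [486.  270.9 176.6] zyaw 101.61 tilt 0.15 F [ 0.1  0.4 -0.7] w 30.0 q6 -1.39
shift norm [-0.0023  0.0353 -0.001 ] turn norm [-0.0003  0.0001  0.0012]
```

View pics/w24.png

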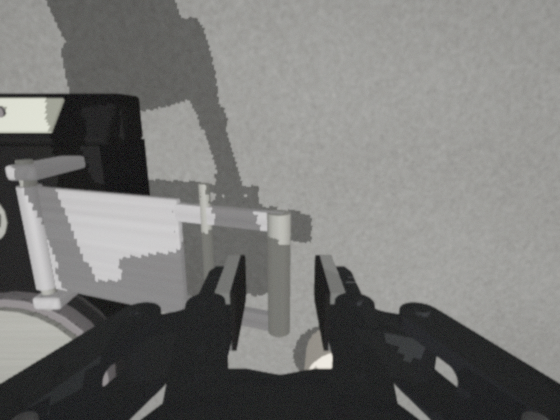

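```bash
python3 -m handwheel '[[-0.001,0.018,-0.001,0,0,0.001],[0,0.016,0,0,0,0],[0,0,0,0,0,0]]'
python3 -m handwheel '[[0,0,0,0,0,0],[0,0,0,0,0,0],[0,0,0,0,0,0]]' 5 25
python3 - <<'E'
from h import *
c,im=grab('wrist','w25.png');go([485,270.2,159],101.6)
E
```

```text
time_s: 21.78
eef_pos: [485.7, 270.3, 158.5]
eef_rot: [[0.98, 0.0, -0.201], [0.201, 0.001, 0.98], [0.001, -1.0, 0.001]]
wrist_force: [-0.4, 0.0, -0.3]
gripper_width: 30.4
time_s: 22.15
eef_pos: [485.7, 270.2, 158.6]
eef_rot: [[0.98, 0.0, -0.201], [0.201, 0.0, 0.98], [0.001, -1.0, 0.0]]
wrist_force: [-0.7, -0.6, -0.9]
gripper_width: 9.3
t 22.2 tcp [485.7 270.2 158.7] zyaw 101.62 tilt 0.04 F [ 0.5 -0.2 -0.9] w 8.5 q6 -1.39
shift norm [-0.0014 -0.0007  0.0002] turn norm [-0.0002  0.0002  0.0003]
```

View pics/w25.png

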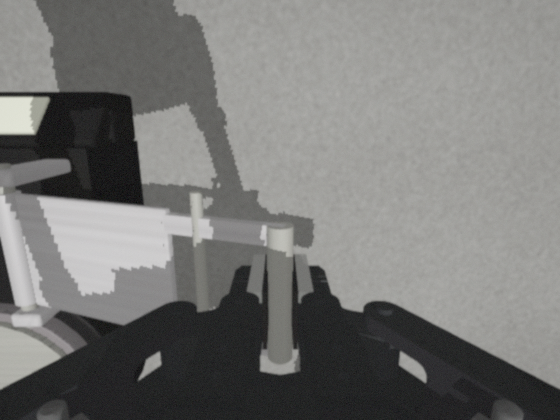

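```bash
cat > arc.py <<'E'
from h import *
W=np.array([527.1,67.35]); a=np.radians(11.6); ex=np.array([np.cos(a),np.sin(a)]); ey=np.array([-np.sin(a),np.cos(a)])
p,R,s=st(); B=p+11*np.array([0,0,1.]); m=np.array([ex@(B[:2]-W),ey@(B[:2]-W),B[2]])
dy,dz=70-m[1],m[2]-121; th=np.arctan2(dz,dy); print('m',m.round(1),'th',th.round(3),'r',np.hypot(dy,dz).round(1))
y0,z0=m[1:]
for t in np.arange(np.floor(th*10-0.5)/10,max(-0.05,th-1.05),-0.1):
    y=70-145*np.cos(t); z=121+145*np.sin(t); print(round(t,1),'norm y %.4f z %.4f'%(-(z-z0)/500,(y-y0)/500)); y0,z0=y,z
go([*(W+ex*0+ey*m[1]),p[2]],101.6)
E
python3 arc.py
```

```text
m [  0.3 207.1 169.7] th 2.801 r 145.5
2.7 norm y -0.0266 z -0.0120
2.6 norm y -0.0256 z -0.0137
2.5 norm y -0.0241 z -0.0162
2.4 norm y -0.0223 z -0.0185
2.3 norm y -0.0204 z -0.0206
2.2 norm y -0.0182 z -0.0226
2.1 norm y -0.0159 z -0.0243
2.0 norm y -0.0134 z -0.0257
1.9 norm y -0.0107 z -0.0269
1.8 norm y -0.0080 z -0.0279
t 22.2 tcp [485.7 270.2 158.7] zyaw 101.62 tilt 0.04 F [ 0.5 -0.2 -0.9] w 8.5 q6 -1.39
shift norm [-0.0005 -0.      0.    ] turn norm [-0.0002  0.0002  0.0003]
```

```bash
python3 -m handwheel '[[0,-0.026,-0.012,0,0,0],[0,-0.0256,-0.0137,0,0,0],[0,-0.0241,-0.0162,0,0,0],[0,-0.0223,-0.0185,0,0,0]]'; python3 arc.py
```

```text
time_s: 22.7
eef_pos: [491.9, 239.9, 211.0]
eef_rot: [[0.979, 0.001, -0.202], [0.202, 0.003, 0.979], [0.001, -1.0, 0.002]]
wrist_force: [0.8, 1.6, -2.1]
gripper_width: 8.7
m [2.000e-01 1.761e+02 2.220e+02] th 2.381 r 146.5
2.3 norm y -0.0142 z -0.0191
2.2 norm y -0.0182 z -0.0226
2.1 norm y -0.0159 z -0.0243
2.0 norm y -0.0134 z -0.0257
1.9 norm y -0.0107 z -0.0269
1.8 norm y -0.0080 z -0.0279
1.7 norm y -0.0052 z -0.0285
1.6 norm y -0.0023 z -0.0289
1.5 norm y 0.0006 z -0.0290
1.4 norm y 0.0035 z -0.0288
t 22.7 tcp [491.9 239.9 211. ] zyaw 101.64 tilt 0.15 F [ 0.8  1.6 -2.1] w 8.7 q6 -1.45
shift norm [-0.0005 -0.      0.    ] turn norm [-0.0012  0.0003  0.0005]
```

Following the arc well with small forces.

```bash
python3 -m handwheel '[[0,-0.0142,-0.0191,-0.001,0,0],[0,-0.0182,-0.0226,0,0,0],[0,-0.0159,-0.0243,0,0,0],[0,-0.0134,-0.0257,0,0,0],[0,-0.0107,-0.0269,0,0,0],[0,-0.008,-0.0279,0,0,0]]'; python3 arc.py
```

```text
time_s: 23.45
eef_pos: [507.4, 164.9, 256.6]
eef_rot: [[0.98, 0.004, -0.201], [0.201, 0.006, 0.98], [0.005, -1.0, 0.005]]
wrist_force: [-0.9, 2.3, -1.2]
gripper_width: 8.6
m [  0.3  99.5 267.6] th 1.77 r 149.6
1.7 norm y 0.0057 z -0.0217
1.6 norm y -0.0023 z -0.0289
1.5 norm y 0.0006 z -0.0290
1.4 norm y 0.0035 z -0.0288
1.3 norm y 0.0063 z -0.0283
1.2 norm y 0.0091 z -0.0275
1.1 norm y 0.0118 z -0.0265
1.0 norm y 0.0144 z -0.0251
0.9 norm y 0.0169 z -0.0236
0.8 norm y 0.0191 z -0.0218
t 23.45 tcp [507.4 164.9 256.6] zyaw 101.59 tilt 0.41 F [-0.9  2.3 -1.2] w 8.6 q6 -1.59
shift norm [-0.0007 -0.     -0.    ] turn norm [-0.0024 -0.0001  0.0023]
```

```bash
python3 -m handwheel '[[-0.0007,0.0057,-0.0217,-0.0024,0,0.0023],[0,-0.001,-0.0289,0,0,0],[0,0.001,-0.029,0,0,0],[0,0.0035,-0.0288,0,0,0],[0,0.0063,-0.0283,0,0,0]]'; python3 arc.py
```

```text
time_s: 24.08
eef_pos: [522.3, 92.6, 252.8]
eef_rot: [[0.98, 0.004, -0.2], [0.2, 0.0, 0.98], [0.004, -1.0, -0.001]]
wrist_force: [0.3, 2.4, -2.0]
gripper_width: 8.7
m [  0.3  25.7 263.8] th 1.27 r 149.5
1.2 norm y 0.0153 z -0.0164
1.1 norm y 0.0118 z -0.0265
1.0 norm y 0.0144 z -0.0251
0.9 norm y 0.0169 z -0.0236
0.8 norm y 0.0191 z -0.0218
0.7 norm y 0.0212 z -0.0198
0.6 norm y 0.0231 z -0.0175
0.5 norm y 0.0247 z -0.0152
0.4 norm y 0.0261 z -0.0126
0.3 norm y 0.0272 z -0.0099
t 24.07 tcp [522.3  92.6 252.8] zyaw 101.53 tilt 0.25 F [ 0.3  2.4 -2. ] w 8.7 q6 -1.73
shift norm [-0.0007 -0.     -0.    ] turn norm [ 0.0003 -0.0006  0.002 ]
```

```bash
python3 -m handwheel '[[-0.0007,0.0153,-0.0164,0,0,0.002],[0,0.0118,-0.0265,0,0,0],[0,0.0144,-0.0251,0,0,0],[0,0.0169,-0.0236,0,0,0],[0,0.0191,-0.0218,0,0,0]]'; python3 arc.py
```

```text
time_s: 24.7
eef_pos: [535.1, 30.3, 212.7]
eef_rot: [[0.98, 0.002, -0.199], [0.199, -0.004, 0.98], [0.001, -1.0, -0.005]]
wrist_force: [1.1, 6.3, -2.2]
gripper_width: 8.8
m [  0.3 -37.9 223.7] th 0.761 r 149.0
0.7 norm y 0.0185 z -0.0060
0.6 norm y 0.0231 z -0.0175
0.5 norm y 0.0247 z -0.0152
0.4 norm y 0.0261 z -0.0126
0.3 norm y 0.0272 z -0.0099
0.2 norm y 0.0281 z -0.0072
0.1 norm y 0.0287 z -0.0043
0.0 norm y 0.0290 z -0.0014
t 24.7 tcp [535.1  30.3 212.7] zyaw 101.47 tilt 0.27 F [ 1.1  6.3 -2.2] w 8.8 q6 -1.84
shift norm [-0.0007 -0.     -0.    ] turn norm [ 0.0022 -0.0011  0.0003]
```

```bash
python3 -m handwheel '[[0,0.0185,-0.006,0.0022,0,0],[0,0.0231,-0.0165,0,0,0],[0,0.0247,-0.0145,0,0,0],[0,0.0261,-0.0126,0,0,0]]'; python3 arc.py
```

```text
time_s: 25.2
eef_pos: [540.9, 2.0, 164.3]
eef_rot: [[0.98, 0.002, -0.199], [0.199, -0.004, 0.98], [0.001, -1.0, -0.004]]
wrist_force: [-0.3, 5.8, 0.7]
gripper_width: 8.9
m [  0.4 -66.8 175.3] th 0.378 r 147.2
0.3 norm y 0.0230 z -0.0034
0.2 norm y 0.0281 z -0.0072
0.1 norm y 0.0287 z -0.0043
-0.0 norm y 0.0290 z -0.0014
t 25.2 tcp [540.9   2.  164.3] zyaw 101.47 tilt 0.23 F [-0.3  5.8  0.7] w 8.9 q6 -1.89
shift norm [-0.0007 -0.     -0.    ] turn norm [ 0.0019 -0.0011  0.0004]
```

```bash
python3 -m handwheel '[[0,0.022,-0.002,0.0019,0,0],[0,0.026,-0.0055,0,0,0]]' - 60; python3 arc.py; python3 - <<'E'
from h import *
c,im=grab('scene','s26.png'); u,v=proj(c,[527,67,100]).astype(int)
cv2.imwrite('pics/s26b.png',cv2.resize(im[v-50:v+50,u-60:u+60],None,fx=6,fy=6,interpolation=cv2.INTER_CUBIC))
grab('wrist','w26.png')
E
```

```text
time_s: 25.45
eef_pos: [542.1, -3.9, 139.1]
eef_rot: [[0.98, 0.001, -0.2], [0.2, -0.003, 0.98], [0.001, -1.0, -0.003]]
wrist_force: [-0.1, 5.0, 1.9]
gripper_width: 7.8
m [  0.4 -72.8 150.1] th 0.201 r 145.7
0.1 norm y 0.0292 z -0.0029
0.0 norm y 0.0290 z -0.0014
t 25.45 tcp [542.1  -3.9 139.1] zyaw 101.52 tilt 0.2 F [-0.1  5.   1.9] w 7.8 q6 -1.9
shift norm [-0.0008 -0.     -0.    ] turn norm [ 0.0016 -0.0007  0.0004]
```

View pics/s26b.png

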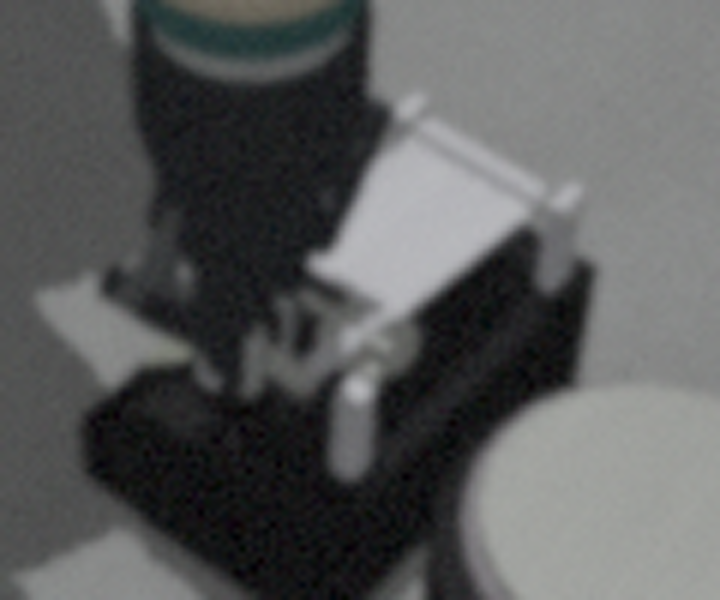

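View pics/w26.png

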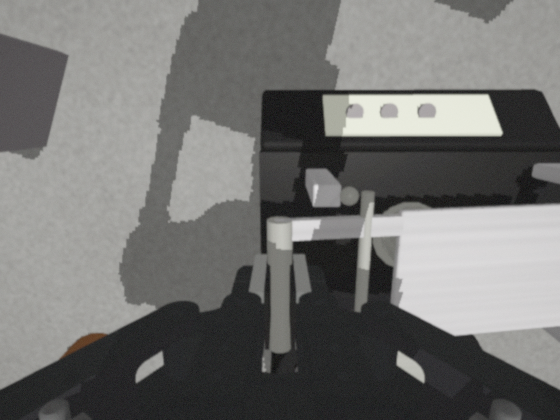

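```bash
python3 -m handwheel '[[0,0.02,-0.002,0.0016,0,0],[0,0.015,-0.001,0,0,0]]'; python3 arc.py; python3 -m handwheel '[[0,0.012,0,0,0,0],[0,0.012,0,0,0,0]]'; python3 arc.py
```

```text
time_s: 25.8
eef_pos: [542.6, -5.4, 122.0]
eef_rot: [[0.98, 0.001, -0.2], [0.2, -0.0, 0.98], [0.001, -1.0, -0.0]]
wrist_force: [-3.1, 2.7, 5.0]
gripper_width: 7.4
m [  0.6 -74.4 133. ] th 0.083 r 144.9
0.0 norm y 0.0240 z -0.0013
t 25.8 tcp [542.6  -5.4 122. ] zyaw 101.56 tilt 0.08 F [-3.1  2.7  5. ] w 7.4 q6 -1.91
shift norm [-0.0012 -0.     -0.    ] turn norm [ 0.0002 -0.0003  0.0006]
time_s: 26.05
eef_pos: [543.1, -5.5, 114.3]
eef_rot: [[0.98, 0.004, -0.201], [0.201, -0.001, 0.98], [0.003, -1.0, -0.002]]
wrist_force: [-14.5, 2.9, 59.7]
gripper_width: 7.6
m [  1.1 -74.6 125.3] th 0.03 r 144.7
t 26.05 tcp [543.1  -5.5 114.3] zyaw 101.61 tilt 0.22 F [-14.5   2.9  59.7] w 7.6 q6 -1.91
shift norm [-0.0021 -0.      0.    ] turn norm [0.0009 0.0001 0.0016]
```

```bash
python3 -m handwheel '[[-0.001,-0.003,0,0,0,0],[0,0,0,0,0,0]]'; python3 arc.py; python3 - <<'E'
from h import *
c,im=grab('scene','s27.png'); u,v=proj(c,[527,67,100]).astype(int)
cv2.imwrite('pics/s27b.png',cv2.resize(im[v-50:v+50,u-60:u+60],None,fx=6,fy=6,interpolation=cv2.INTER_CUBIC))
grab('wrist','w27.png')
E
```

```text
time_s: 26.3
eef_pos: [542.5, -5.6, 116.7]
eef_rot: [[0.979, 0.005, -0.202], [0.202, -0.002, 0.979], [0.005, -1.0, -0.003]]
wrist_force: [1.2, 0.3, -3.3]
gripper_width: 7.5
m [  0.4 -74.5 127.7] th 0.047 r 144.7
t 26.3 tcp [542.5  -5.6 116.7] zyaw 101.64 tilt 0.32 F [ 1.2  0.3 -3.3] w 7.5 q6 -1.91
shift norm [-0.0009 -0.      0.    ] turn norm [0.0013 0.0004 0.0023]
```

View pics/w27.png

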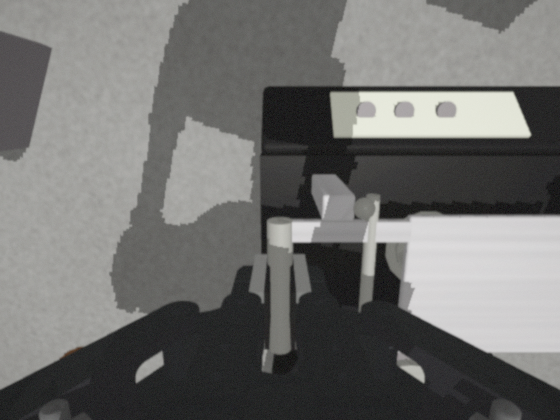

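View pics/s27b.png

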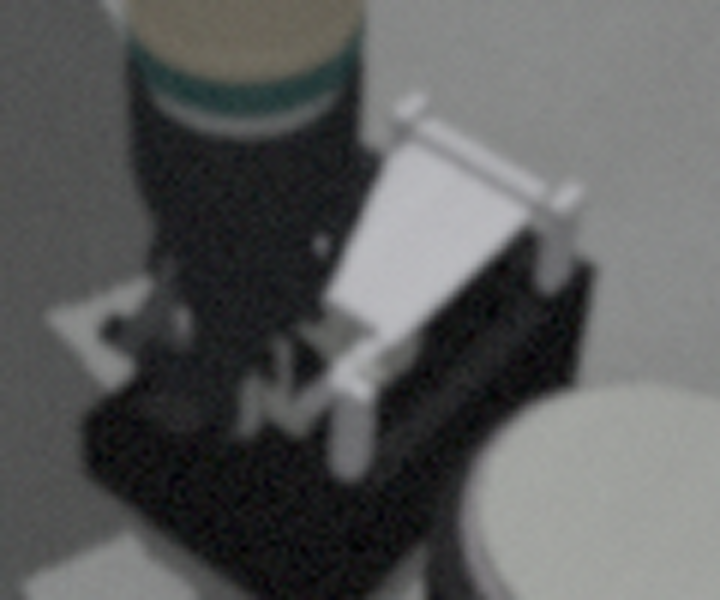

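```bash
python3 -m handwheel '[[0,0,0,0,0,0],[0,0,0,0,0,0],[0,0,0,0,0,0]]' 28; python3 arc.py;  python3 -m handwheel '[[0,-0.01,0,0,0,0],[0,-0.03,0,0,0,0],[0,-0.05,0,0,0,0],[0,-0.06,0,0,0,0],[0,-0.06,0,0,0,0],[0,0,0,0,0,0]]'; python3 - <<'E'
from h import *
c,im=grab('scene','s28.png'); u,v=proj(c,[527,67,100]).astype(int)
cv2.imwrite('pics/s28b.png',cv2.resize(im[v-50:v+50,u-60:u+60],None,fx=6,fy=6,interpolation=cv2.INTER_CUBIC))
c,im=grab('wrist','w28.png'); go([542,-6,220],101.6)
for z in (121,128): print(proj(c,[542.2,-6.1,z]))
E
```

```text
time_s: 26.78
eef_pos: [541.9, -5.9, 114.9]
eef_rot: [[0.979, 0.002, -0.202], [0.202, -0.002, 0.979], [0.001, -1.0, -0.002]]
wrist_force: [0.8, -0.3, 0.5]
gripper_width: 27.7
m [ -0.3 -74.7 125.9] th 0.034 r 144.8
t 26.77 tcp [541.9  -5.9 114.9] zyaw 101.65 tilt 0.14 F [ 0.8 -0.3  0.5] w 27.7 q6 -1.91
shift norm [ 0.0005  0.     -0.    ] turn norm [0.0011 0.0004 0.0006]
time_s: 27.52
eef_pos: [542.6, -5.9, 227.8]
eef_rot: [[0.979, 0.006, -0.202], [0.202, -0.003, 0.979], [0.005, -1.0, -0.004]]
wrist_force: [-0.1, 0.2, 0.6]
gripper_width: 28.1
t 27.62 tcp [540.7  -5.7 224.8] zyaw 101.65 tilt 0.11 F [-1.8  0.4 -1. ] w 28.0 q6 -1.91
shift norm [ 0.0024  0.0095 -0.0011] turn norm [ 0.0009  0.0004 -0.0002]
[279.14912662 213.83604701]
[279.11024648 216.56874942]
```

View pics/w28.png

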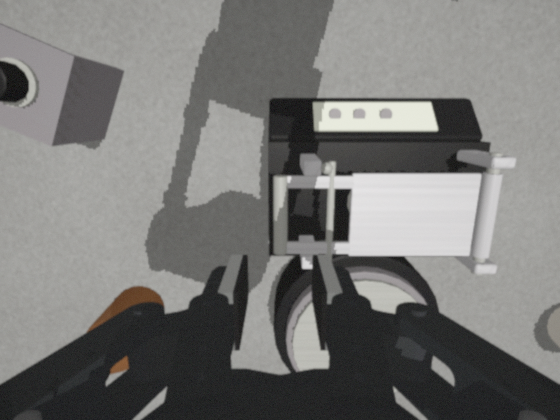

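View pics/s28b.png

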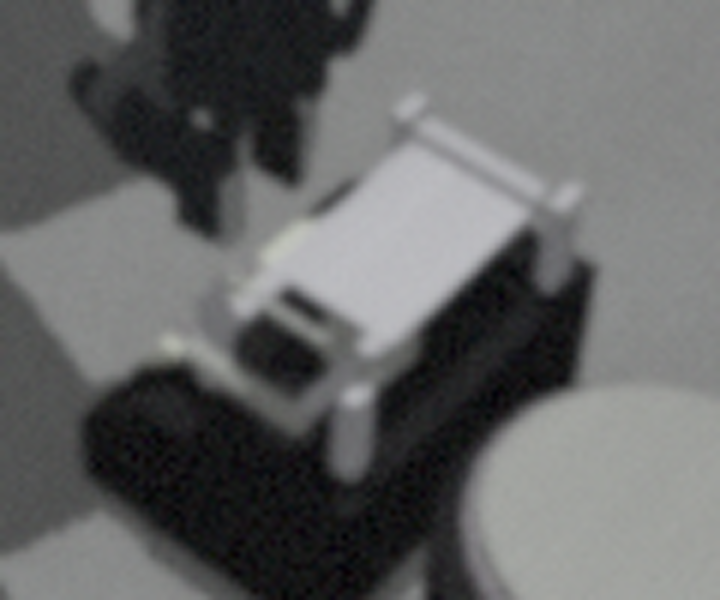

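```bash
python3 -m handwheel '[[0,-0.03,-0.03,0,0,0],[0,-0.02,-0.03,0,0,0],[0,0,0,0,0,0],[0,0,0,0,0,0]]'; python3 - <<'E'
from h import *
cw,im=grab('wrist','w29.png'); cs,i2=grab('scene','s29.png'); ct,i3=grab('top','t29.png')
go([542,-6,220],101.6)
for n,c,i in (('w',cw,im),('s',cs,i2),('t',ct,i3)):
    u,v=proj(c,[542.2,-6.1,121]).astype(int); print(n,u,v,'z121',proj(c,[542.2,-6.1,121]),'z130',proj(c,[542.2,-6.1,130]))
    u0,v0=max(u-30,0),max(v-30,0); cv2.imwrite(f'pics/{n}29b.png',cv2.resize(i[v0:v0+60,u0:u0+60],None,fx=6,fy=6,interpolation=cv2.INTER_CUBIC))
cv2.imwrite('pics/m29.png',cv2.resize(np.hstack([cv2.imread(f'pics/{n}29b.png') for n in 'st']),None,fx=1,fy=1))
a=cv2.imread('pics/s28.png');d=cv2.absdiff(cv2.GaussianBlur(a,(5,5),0),cv2.GaussianBlur(i2,(5,5),0)).max(2)
print('diff guard area',d[150:205,285:345].mean(), d[230:300,100:180].mean())
E
```

```text
time_s: 28.12
eef_pos: [546.1, -37.8, 248.9]
eef_rot: [[0.98, -0.005, -0.201], [0.201, -0.002, 0.98], [-0.005, -1.0, -0.001]]
wrist_force: [-0.3, 0.2, -1.3]
gripper_width: 27.6
t 28.27 tcp [546.  -37.3 248.9] zyaw 101.65 tilt 0.31 F [-0.  -0.1 -0.2] w 27.8 q6 -1.97
shift norm [0.0052 0.0577 0.0629] turn norm [ 0.0003  0.0004 -0.0026]
w 320 209 z121 [320.65026765 209.64470657] z130 [322.00045166 212.65604161]
s 285 189 z121 [285.26392787 189.98831229] z130 [285.2607585  187.44685073]
t 266 207 z121 [266.0231196  207.76800931] z130 [265.95591862 207.06405506]
diff guard area 5.451818181818182 0.8989285714285714
```

View pics/m29.png

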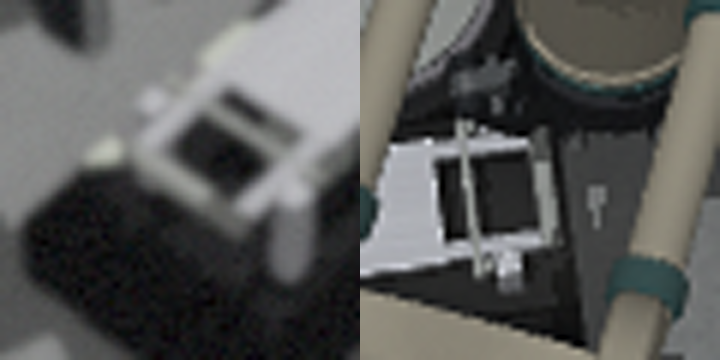

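View pics/w29.png

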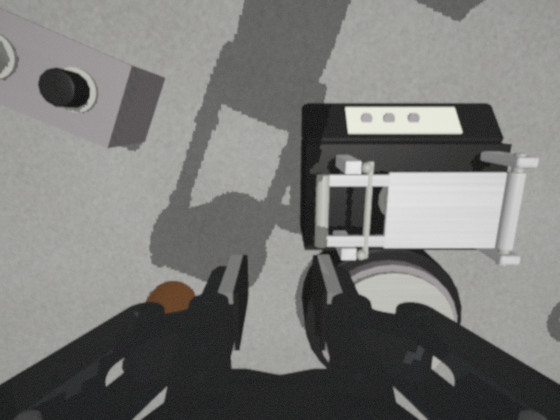

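```bash
python3 - <<'E'
from h import *
a=cv2.imread('pics/s28.png');b=cv2.imread('pics/s29.png')
cv2.imwrite('pics/m30.png',cv2.resize(np.hstack([x[140:220,260:350] for x in (a,b)]),None,fx=4,fy=4,interpolation=cv2.INTER_CUBIC))
g=[cv2.cvtColor(x,cv2.COLOR_BGR2GRAY)[175:215,278:315].astype(np.float32) for x in (a,b)]
print(cv2.phaseCorrelate(*g))
E
```

```text
((0.09670931372636105, -0.3091392532263306), 0.943405647277832)
```

View pics/m30.png

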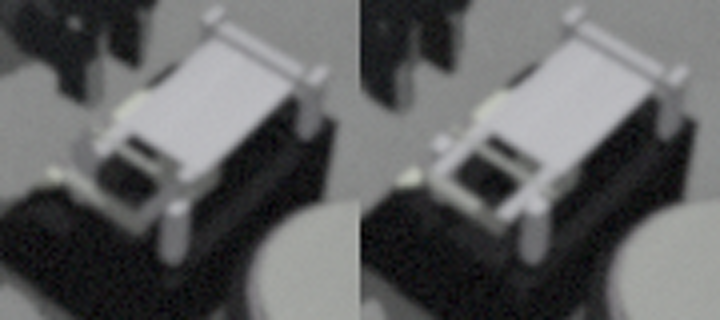

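```bash
python3 -m handwheel '[[0,0,0,0,0,0],[0,0,0,0,0,0],[0,0,0,0,0,0],[0,0,0,0,0,0],[0,0,0,0,0,0],[0,0,0,0,0,0],[0,0,0,0,0,0],[0,0,0,0,0,0]]'; python3 - <<'E'
from h import *
a=cv2.imread('pics/s29.png');c,b=grab('scene','s30.png')
g=[cv2.cvtColor(x,cv2.COLOR_BGR2GRAY)[175:215,278:315].astype(np.float32) for x in (a,b)]
print(cv2.phaseCorrelate(*g)); print(manip.get_state()['wrist_force'])
E
```

```text
time_s: 29.28
eef_pos: [545.6, -36.4, 248.5]
eef_rot: [[0.979, -0.006, -0.203], [0.203, -0.001, 0.979], [-0.006, -1.0, 0.0]]
wrist_force: [0.4, -0.4, 0.2]
gripper_width: 28.0
((0.1195607576315254, 0.10494025727056666), 1.0532701641321183)
[0.58255013 0.10802258 0.05597068]
```

```bash
python3 -c "
from station import manip
print(manip.sign_off())"
```

```text
the job is handed in; nothing more can be done
None
```

I handed the job in at about 29 s of the 72 s allowed. The screw is home in the well and the guard is shut and released. No verdict was reported.

- **Screw:** I took the grey bar-headed screw from the rack and lowered it into the well without noticeable force. I set the bar about 0.95 rad clockwise of the machine's x axis and turned it counter-clockwise with loose fingers until it dropped about 10 mm. I then turned it clockwise about 1.4–1.5 rad.
- **Check on the screw:** With the guard still open, the wrist picture put the rim, flange and bar edges where a seated flange should be, to about 1 mm. The bar's length gave a head height of about 100.5 mm, against 100 mm when home.
- **Guard:** I swung it over by its bar, pressed until the force showed it hard against its stop, let go and backed away.
- **Check on the guard:** The bar stayed at about the shut height, 119 mm ± 4 against 121 mm. It moved about 0.1 px in the scene camera over the last second. The robot touches nothing.

**Limits of these checks:**
- The last press peaked at about 60 N at the wrist. That is more than the catch needs but under the 120 N limit, and it went through the guard bar, not the screw.
- The guard angle is judged from pictures only. At that height accuracy, its difference from the 0.04 rad limit is not measured tightly.
- I did not measure whether the bottle, cup or spares had moved. I made no known contact with any of them.

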